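# Stack the drive pin of a lab shaker

## Robot

A 6-joint arm with a two-finger parallel gripper is mounted at the origin on the work surface. World frame = base frame: x ahead of the robot, y to its left, z up, the work surface at z = 0. Lengths are in m, angles in rad, forces in N, time in s.
With the tool pointing down it reaches from about 0.25 to 0.775 m from the base axis. Payload 4 kg.
Tool frame: the origin (TCP) lies midway between the tips of the shut fingers; the grasp point (between the pads) lies 19 mm behind it; z points along the fingers, x is the direction in which the jaws open and shut, and the axes are right-handed (so a half turn about z gives the same grasp; the last joint's range is limited). The gripper opens to 94 mm and grips with 3 to 60 N. Pads are 16 mm wide; open, the fingers measure 119 mm over their backs; the gripper's body (75 mm by 177 mm) begins 78 mm behind the grasp point.
Start: joints at [-1.436, 0.087, 1.371, -0, 1.684, -0.103], TCP at [0.13, -0.535, 0.168] pointing down, gripper open.
Joint ranges: [-3.1, 3.1], [-0.76, 2.03], [0.27, 2.55], [-1.08, 4.22], [0.17, 2.65], [-2.57, 2.57]. Speed limits (rad/s): [2.79, 2.79, 3.14, 3.14, 3.14, 3.14].

## Interface

Orientations are given as [roll, pitch, yaw] about the fixed x, y, z axes, in that order (R = Rz(yaw) Ry(pitch) Rx(roll)).
In Python, from bench import robot gives the robot as it stands.
- The arm moves only by the shell command python3 -m handwheel 'ROWS'. ROWS is a JSON object of lists of equal length, an entry for each row: "delta_pos": the shift along the tool's x, y, z in mm, a list of three; "rotation": the turn, a rotation vector about the tool's x, y, z in rad, a list of three; "claw": the closure, from -1 (fully open) to 1 (shut). In form: {"delta_pos": [[tx, ty, tz], ...], "rotation": [[wx, wy, wz], ...], "claw": [claw, ...]}. A call has exactly 8 rows; each row shifts and turns the commanded pose from where the row before left it, along the tool's axes as they then stand; what a row does not reach is not made up. A row lasts 1/8 s, in which the tool goes at most 62.5 mm and 10.7 degrees, less where a joint would pass 70% of its speed; a pose out of reach is approached as far as the arm can. A call with a gripper value outside its range is refused whole. The fingers move at their own pace and stop on an object; the grip force is fixed at half the most. Time passes only in rows, so rows that do not move let the fingers close, or fill a call up. It gives the time, the measured TCP pose, the force and the opening at its end, in the units of the state.
- robot.get_obs(): the state, without advancing time (a new reading comes with each control period).
- robot.snapshot(name): name is "scene" or "top"; returns a dict with "color" (420x560x3 uint8, red, green, blue), "intrinsics" (3x3 intrinsics, pixels), "eye" and "rotation" of the camera in the world. Camera axes: x right, y down, z forward; pixel columns grow to the right and rows downward; lengths in m; the calibration is good to about 2 mm. A picture is of the moment at which its call begins. There is no depth.
- robot.close_job(): hands the job in, once; it reports no verdict.
The state is a dict: "time": time; "joint_positions": joint angles; "qvel": joint speeds; "joint_torque": joint torques, N m; "tool_pos": TCP position; "ee_rot": TCP orientation; "wrist_force": force on the tool from outside, world axes, zero at the start; "wrist_torque": the same for the moment, N m; "width": finger opening in m.
Only numpy, scipy, OpenCV 4.12 (cv2) and the standard library are available. Lean on these libraries where they do the work, as an engineer would, in place of code of your own. Each camera call takes 0.05 s, during which the arm holds its last target.

## Task

Rebuild the drive of the lab shaker: thread the white spacer, then the dark steel washer, then the brass bushing (flange down, as it lies) onto the upright steel drive pin, each pushed fully home and let go before the next is taken, so that they lie flat on one another. The pin stands off-centre on a sprung head: feel for it gently, never ram the head or load it hard, lower the parts rather than drop them, and leave the screwdriver, bottle and tip box where they are.

Things in the scene. Friction and masses are not known exactly. Their poses are not given: they have to be found in the camera images.
- shaker: White lab shaker housing, 200 x 200 mm and 68 mm high, fixed to the bench, platform removed; four black rubber feet of 14 mm diameter rise to 78 mm at 80 mm either way from its centre. Origin: centre of its underside, z up.
- head: Sprung drive head in the middle of the shaker: aluminium flange, 50 mm diameter, 6 mm thick. Origin: centre of its top face, on the drive's axis of rotation, 90 mm above the bench, z up. Flange and pin float together on a vertical spring: still up to about 4 N of push, then sinking 1 mm per further 0.8 N, bottoming at 8 mm (about 10 N); they rise again when unloaded. 20 N on it in any direction is too much.
- pin_circle (a point): Point 52 mm above the middle of the head's flange, at the height of the pin's top. The upright steel drive pin, 14 mm diameter, stands on the flange and rises 52 mm, its top 2 mm bevelled to 11.6 mm diameter. It is eccentric: its axis is 5 mm sideways from this point, in a direction that differs each time, is not given by any pose here and stays put while you work (drive braked).
- mat: Blue bench mat, 200 mm (its x) by 280 mm (its y), 2 mm thick, fixed. Origin: centre of its underside. The three parts lie in a row along its y, 40 mm to the -x side of its middle, 85 mm apart, in any order.
- spacer: White plastic spacer ring, 32 mm outside diameter, 20 mm high, through bore 15.4 mm, about 30 g, lying flat. Origin: centre of its underside, z along the bore.
- washer: Thick dark steel washer, 38 mm outside diameter, 8 mm thick, through bore 15.4 mm, about 50 g, lying flat. Origin: centre of its underside, z along the bore.
- bushing: Brass flanged bushing, 20 mm high: a flange of 38 mm diameter and 4 mm thickness at the bottom, above it a sleeve of 27 mm outside diameter, 16 mm high; through bore 15.4 mm, about 70 g, standing on its flange. Origin: centre of its underside (the flange's face), z along the bore.
- screwdriver: Grey screwdriver, 170 mm long, lying along the mat's y, 70 mm to the +x side of its middle. Leave alone.
- reagent: Amber reagent bottle with blue cap, 60 mm diameter, 130 mm high, at the far side. Leave alone.
- tipbox: Blue box of pipette tips with a pale lid, 85 x 120 mm, 75 mm high, at the far side. Leave alone.

How it is judged:
On the way, in this order (a step that is already met when the one before it is completed fails the run):
1. the spacer is home on the flange and let go, the washer and bushing not yet taken (horizontal distance between spacer and head below 0.008 m and z of spacer in the frame of head between -0.002 and 0.002 m and angle between spacer's own z axis and vertical below 0.1 rad and contact force between spacer and the fingers below 0.1 N and distance of each of washer, bushing from where it was at the start of the episode below 0.03 m), for 0.2 s.
2. the washer is home on the spacer and let go, the bushing not yet taken (horizontal distance between each of spacer, washer and head below 0.008 m and z of spacer in the frame of head between -0.002 and 0.002 m and angle between each of spacer, washer's own z axis and vertical below 0.1 rad and z of washer in the frame of head between 0.018 and 0.022 m and contact force between washer and the fingers below 0.1 N and distance of bushing from where it was at the start of the episode below 0.03 m), for 0.2 s.
3. the bushing is home on the washer and let go (horizontal distance between each of spacer, washer, bushing and head below 0.008 m and z of spacer in the frame of head between -0.002 and 0.002 m and angle between each of spacer, washer, bushing's own z axis and vertical below 0.1 rad and z of washer in the frame of head between 0.018 and 0.022 m and z of bushing in the frame of head between 0.026 and 0.03 m and contact force between bushing and the fingers below 0.1 N), for 0.2 s.
At the end, for the whole second after the job is handed in: Spacer, washer and bushing are threaded on the pin in this order from the flange up (flange of the bushing down): each underside within 2 mm of its stacked height (0, 20 and 28 mm above the head's flange), within 8 mm sideways of the head's centre, within 0.1 rad of level, released and at rest (horizontal distance between each of spacer, washer, bushing and head below 0.008 m and z of spacer in the frame of head between -0.002 and 0.002 m and angle between each of spacer, washer, bushing's own z axis and vertical below 0.1 rad and linear speed of each of spacer, washer, bushing below 0.02 m/s and z of washer in the frame of head between 0.018 and 0.022 m and z of bushing in the frame of head between 0.026 and 0.03 m); the robot touches nothing.
It fails at once if the sprung head or its pin is loaded with more than 20 N (contact force between head and anything else above 20 N).
It fails at once if a part is dropped onto the pin (falls free faster than 0.5 m/s there) ((horizontal distance between spacer and head below 0.02 m and linear speed of spacer above 0.5 m/s and contact force between spacer and the fingers below 0.1 N) or (horizontal distance between washer and head below 0.02 m and linear speed of washer above 0.5 m/s and contact force between washer and the fingers below 0.1 N) or (horizontal distance between bushing and head below 0.02 m and linear speed of bushing above 0.5 m/s and contact force between bushing and the fingers below 0.1 N)).
It fails at once if the screwdriver, the bottle or the tip box is moved by more than 15 mm (distance of any of screwdriver, reagent, tipbox from where it was at the start of the episode above 0.015 m).
It also fails if it takes over 72 s, if anything falls off the work surface, if the arm or the gripper's body presses on something with over 40 N, if the wrist force passes 120 N, or if a joint passes its speed limit or range.

## Working session

There is one attempt and no reset: what is moved stays moved. The work goes in short steps, Python scripts to look and compute and a shell command to move; the robot and the scene stay as the last step left them, time stands still between calls to the robot, and variables do not carry over. Pictures are saved under pics/ and viewed, and the job is handed in when it is done.

```bash
ls; mkdir -p pics; python3 - <<'E'
from bench import robot
import cv2,numpy as np
o=robot.get_obs();print(o)
for n in("scene","top"):
    s=robot.snapshot(n);cv2.imwrite(f"pics/{n}0.png",s["color"][:,:,::-1]);print(n,s["intrinsics"],s["eye"],s["rotation"])
E
```

```text
pics
{'time': 0.0, 'joint_positions': array([-1.43612898e+00,  8.79379066e-02,  1.37224844e+00,  5.43592046e-06,
        1.68358765e+00, -1.03129611e-01]), 'qvel': array([-0.00048796,  0.00100775,  0.00110146, -0.00038028,  0.0007541 ,
       -0.00213541]), 'joint_torque': array([ 1.08961651e-04, -3.40178740e+01, -3.02424467e+01,  7.16258492e-02,
        3.29897425e-02, -1.53720653e-04]), 'tool_pos': array([ 0.12945596, -0.53389999,  0.16631656]), 'ee_rot': array([-3.14136272e+00,  2.16919847e-03, -1.33299852e+00]), 'wrist_force': array([ 0.13149184, -0.86720144, -0.75377449]), 'wrist_torque': array([ 0.00707143, -0.06547803,  0.02104182]), 'width': 0.09355743036289377}
scene [[392.49093063   0.         278.23889544]
 [  0.         392.49093063 214.67322302]
 [  0.           0.           1.        ]] [0.96401815 0.53421847 0.52614087] [-2.16450035 -0.00806763  2.4831843 ]
top [[429.91530994   0.         278.29203183]
 [  0.         429.91530994 212.57468037]
 [  0.           0.           1.        ]] [0.42687503 0.06535665 0.97153257] [-2.92509025 -0.00310335 -1.68119508]
```

View pics/scene0.png

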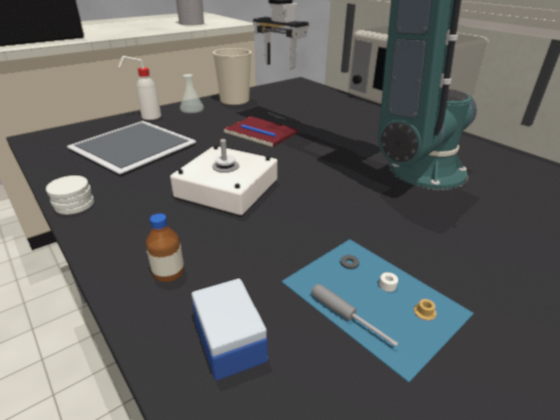

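View pics/top0.png

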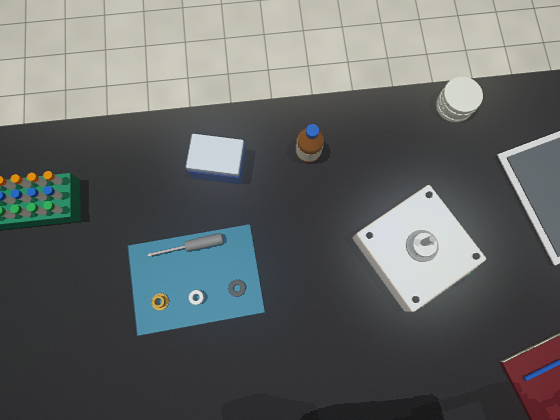

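```bash
cat > h.py <<'E'
from bench import robot
import cv2,numpy as np
from scipy.spatial.transform import Rotation as Rn
def cam(s):
    return s["intrinsics"],np.array(s["eye"]),Rn.from_euler('xyz',s["rotation"]).as_matrix()
def proj(P,c):
    K,e,R=c; p=(np.atleast_2d(P)-e)@R; q=p@K.T; return q[:,:2]/q[:,2:]
def unproj(uv,z,c):
    K,e,R=c; uv=np.atleast_2d(uv); d=np.c_[uv,np.ones(len(uv))]@np.linalg.inv(K).T@R.T
    return e+d*((z-e[2])/d[:,2])[:,None]
def circ(x,y,z,r,n=48):
    t=np.linspace(0,2*np.pi,n,endpoint=False); return np.c_[x+r*np.cos(t),y+r*np.sin(t),np.full(n,z)]
def crop(img,x0,y0,w,h,k):
    return cv2.resize(img[y0:y0+h,x0:x0+w],None,fx=k,fy=k,interpolation=cv2.INTER_CUBIC)
E
python3 - <<'E'
from h import *
import pickle
d={}
for n in("scene","top"):
    d[n]=robot.snapshot(n); c=cam(d[n]); print(n,c[2][:,2])
pickle.dump(d,open("s0.pkl","wb"))
t=d["top"]["color"][:,:,::-1];s=d["scene"]["color"][:,:,::-1]
cv2.imwrite("pics/t_mat.png",crop(t,125,220,145,120,5)); cv2.imwrite("pics/t_shk.png",crop(t,350,180,140,140,4))
cv2.imwrite("pics/s_mat.png",crop(s,280,235,200,130,4)); cv2.imwrite("pics/s_shk.png",crop(s,165,130,125,85,6))
E
```

```text
scene [-0.51072373 -0.65285074 -0.55941682]
top [ 0.21317333 -0.02667961 -0.97665006]
```

View pics/t_mat.png

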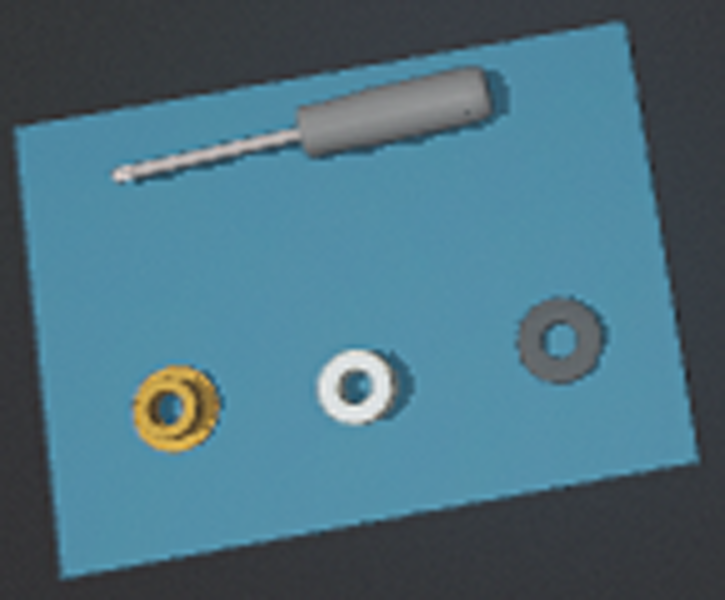

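View pics/t_shk.png

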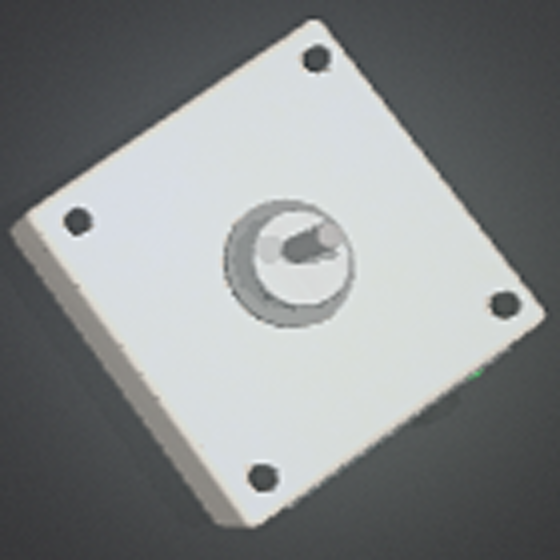

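View pics/s_shk.png

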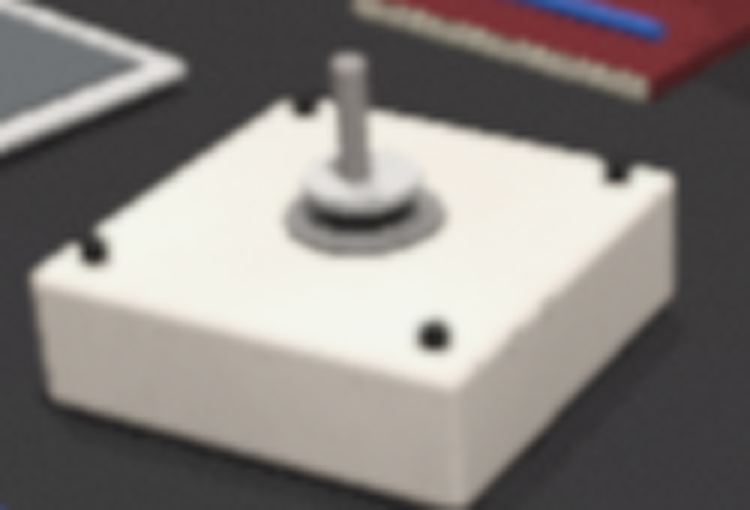

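View pics/s_mat.png

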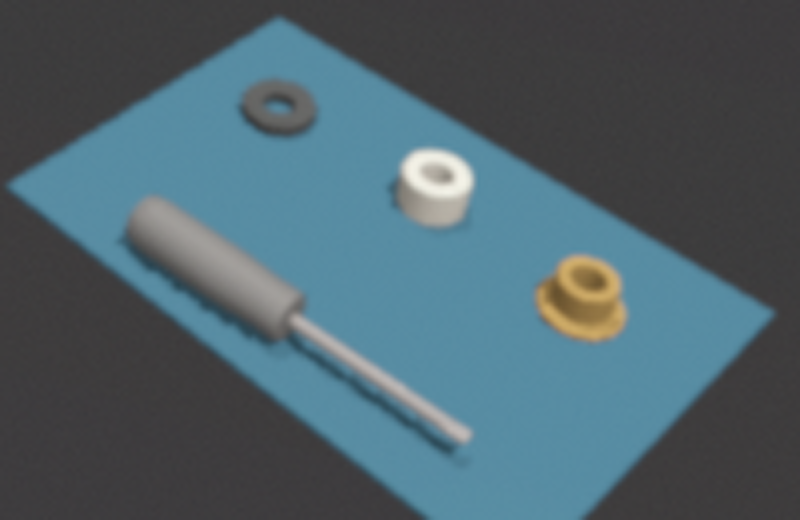

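```bash
cat > m.py <<'E'
from h import *
import pickle
d=pickle.load(open("s0.pkl","rb"));ct=cam(d["top"]);cs=cam(d["scene"])
def P(l,x0,y0,k): l=np.array(l,float); return (l+.5)/k-.5+[x0,y0]
T=lambda l,z:unproj(P(l,125,220,5),z,ct)*1000
A=lambda l,z:unproj(P(l,350,180,4),z,ct)*1000
B=lambda l,z:unproj(P(l,165,130,6),z,cs)*1000
M=lambda l,z:unproj(P(l,280,235,4),z,cs)*1000
np.set_printoptions(precision=1,suppress=True)
mt=T([(15,128),(622,22),(697,462),(62,578)],.002);print("mat top",mt[:,:2],mt.mean(0)[:2],[np.linalg.norm(mt[i]-mt[(i+1)%4]) for i in range(4)])
print("mat scene",M([(280,16),(773,314),(8,185)],.002))
print("washer",T([(560,340)],.010),M([(280,103)],.010)); print("spacer",T([(355,386)],.022),M([(436,174)],.022));print("bush",T([(172,408)],.022),M([(590,281)],.022), "flange",T([(176,408)],.006))
f=A([(316,58),(78,221),(263,477),(505,305)],.078);print("feet",f,f.mean(0),[np.linalg.norm(f[i]-f[(i+1)%4]) for i in range(4)])
g=B([(304,102),(618,170),(434,334),(94,248)],.075);print("feet scene",g,g.mean(0))
print("flange",A([(304,258)],.09),B([(362,182)],.09),"pin",A([(330,236)],.142),B([(349,60)],.142))
E
python3 m.py
```

```text
mat top [[600.6 387. ]
 [619.2 108.7]
 [419.6  94.7]
 [401.2 373.8]] [510.1 241. ] [np.float64(279.00359706157457), np.float64(200.0292664356209), np.float64(279.631742300111), np.float64(199.84884587051187)]
mat scene [[417.9  91.2   2. ]
 [402.  371.2   2. ]
 [618.6 105.2   2. ]]
washer [[478.5 149.1  10. ]] [[478.7 148.1  10. ]]
spacer [[468.  238.1  22. ]] [[469.  236.2  22. ]]
bush [[467.4 317.3  22. ]] [[469.  319.5  22. ]] flange [[467.9 319.8   6. ]]
feet [[ 626.9 -284.9   78. ]
 [ 553.2 -143.9   78. ]
 [ 412.1 -217.2   78. ]
 [ 484.9 -358.3   78. ]] [ 519.3 -251.1   78. ] [np.float64(159.15816773900167), np.float64(158.98383338901047), np.float64(158.8417628648488), np.float64(159.82314351809669)]
feet scene [[ 485.5 -362.3   75. ]
 [ 412.1 -218.8   75. ]
 [ 554.  -145.7   75. ]
 [ 626.6 -288.5   75. ]] [ 519.5 -253.8   75. ]
flange [[ 519.5 -254.3   90. ]] [[ 522.6 -248.4   90. ]] pin [[ 523.3 -250.   142. ]] [[ 521.2 -254.   142. ]]
```

```bash
cat > ov.py <<'E'
from m import *
t=d["top"]["color"][:,:,::-1];s=d["scene"]["color"][:,:,::-1]
def ov(img,x0,y0,w,h,k,c,curves):
    o=crop(img,x0,y0,w,h,k)
    for Pt,col in curves:
        q=(proj(Pt,c)-[x0,y0]+.5)*k-.5
        cv2.polylines(o,[np.round(q*8).astype(int)],True,col,1,cv2.LINE_AA,3)
    return o
if __name__=="__main__":
    hx,hy=.5194,-.2524; px,py=.5222,-.252
    C=[(circ(hx,hy,.09,.025),(0,0,255)),(circ(px,py,.142,.0058),(0,200,0)),(circ(px,py,.140,.007),(0,200,0)),(circ(px,py,.09,.007),(255,0,0))]
    a=ov(t,400,222,45,45,13,ct,C);b=ov(s,205,130,45,45,13,cs,C)
    raw=crop(t,400,222,45,45,13)
    cv2.imwrite("pics/ov1.png",cv2.resize(np.hstack([a,b]),(800,400)) if 0 else np.vstack([np.hstack([a,b])])[:, :][:600,:1170][:, :].copy() if 0 else cv2.resize(np.hstack([a,b]),(800,400),interpolation=cv2.INTER_AREA))
E
python3 ov.py >/dev/null
```

```text
(no output)
```

View pics/ov1.png

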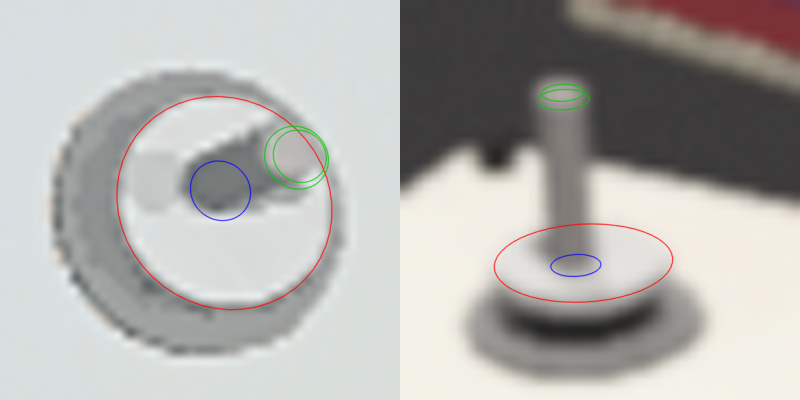

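```bash
python3 - <<'E' >/dev/null
from m import *
t=d["top"]["color"][:,:,::-1];s=d["scene"]["color"][:,:,::-1]
a=cv2.resize(t[228:262,405:443],None,fx=16,fy=16,interpolation=cv2.INTER_NEAREST);cv2.imwrite("pics/rt.png",a)
b=cv2.resize(s[134:174,208:246],None,fx=14,fy=14,interpolation=cv2.INTER_NEAREST);cv2.imwrite("pics/rs.png",b)
E
```

```text
(no output)
```

View pics/rt.png

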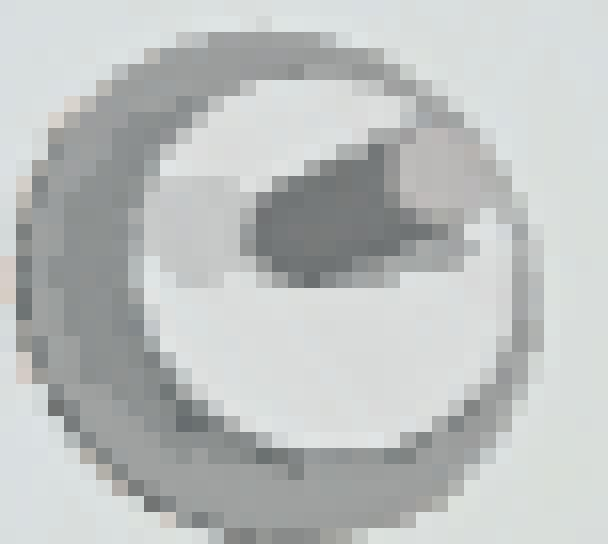

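View pics/rs.png

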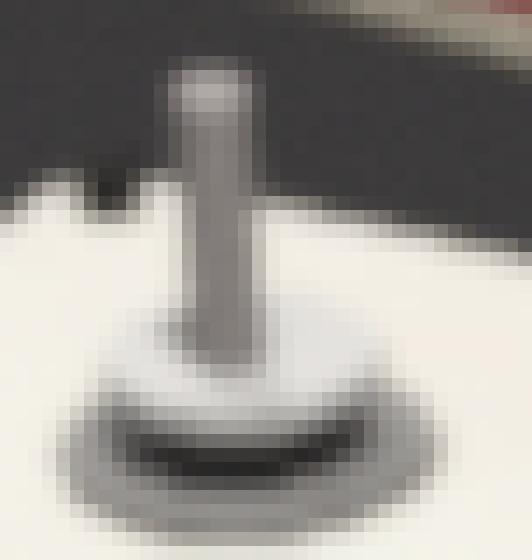

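```bash
cat > fit.py <<'E'
from m import *
from scipy.optimize import least_squares
mt=P([(15,128),(622,22),(697,462),(62,578)],125,220,5); ms=P([(280,16),(773,314),(8,185)],280,235,4)
ft=P([(316,58),(78,221),(263,477),(505,305)],350,180,4); fs=P([(304,104),(618,172),(434,336),(94,250)],165,130,6)
tp=np.array([[425.2,244.0],[431.9,238.0],[423.4,242.1]]); sp=np.array([[224.6,158.4],[222.5,140.0],[223.9,158.9]])
part_t=P([(560,340),(355,386),(172,408)],125,220,5); part_s=P([(280,103),(436,174),(590,281)],280,235,4)
pz=np.array([.01,.022,.022])
def rot(a,v): c,s=np.cos(a),np.sin(a); return np.array(v)@np.array([[c,s],[-s,c]])
def cc(c,q): K,e,R=c; return K,e+q[:3],Rn.from_rotvec(q[3:]).as_matrix()@R
def Z(xy,z): xy=np.atleast_2d(xy); return np.c_[xy,np.broadcast_to(z,len(xy))]
def res(v):
    c1,c2=cc(ct,v[:6]),cc(cs,v[6:12]); h=v[12:14];m=v[15:17];parts=v[19:25].reshape(3,2)
    pin=h+.005*np.array([np.cos(v[18]),np.sin(v[18])])
    F=h+rot(v[14],[[.08,-.08],[.08,.08],[-.08,.08],[-.08,-.08]]) 
    M4=m+rot(v[17],[[.1,.14],[.1,-.14],[-.1,-.14],[-.1,.14]])
    r=[(proj(Z(M4,.002),c1)-mt)/.3,(proj(Z(M4[[2,3,1]],.002),c2)-ms)/.3,
       (proj(Z(F,.078),c1)-ft)/.25,(proj(Z(F[[3,2,1,0]],.074),c2)-fs)/.4]
    H=np.r_[Z(h,.09),Z(pin,.142),Z(pin,.09)]
    r+=[(proj(H,c1)-tp)/.25,(proj(H,c2)-sp)/.3,(proj(Z(parts,pz),c1)-part_t)/.3,(proj(Z(parts,pz),c2)-part_s)/.4]
    return np.concatenate([x.ravel() for x in r]+[v[:3]/.001,v[6:9]/.001,v[3:6]/.002,v[9:12]/.002])
best=None
for a in np.arange(0,6.28,.8):
    v0=np.r_[np.zeros(12),.5194,-.2524,np.radians(-28)+0,.51,.24,.067,a,.4785,.149,.4685,.237,.468,.318]
    q=least_squares(res,v0)
    print(round(a,2),q.cost,q.x[18])
    if best is None or q.cost<best.cost: best=q
v=best.x;np.save("fit.npy",v)
S=np.linalg.inv(best.jac.T@best.jac)
np.set_printoptions(precision=2,suppress=True)
print("cam",v[:12]*1000);print("head",v[12:14]*1000,np.degrees(v[14]),"mat",v[15:17]*1000,np.degrees(v[17]))
print("pin ang deg",np.degrees(v[18]),"+-",np.degrees(S[18,18]**.5),"pin",v[12:14]*1000+5*np.array([np.cos(v[18]),np.sin(v[18])]),"sd head",S[12,12]**.5*1e3,S[13,13]**.5*1e3)
print("washer,spacer,bush",v[19:]*1000); print(best.fun[:-12].round(1))
E
python3 fit.py | tail -n +19
```

```text
flange [[ 519.5 -254.3   90. ]] [[ 522.6 -248.4   90. ]] pin [[ 523.3 -250.   142. ]] [[ 521.2 -254.   142. ]]
0.0 28.8968167500027 0.3473268379602509
0.8 28.896816749996457 0.3473268023034239
1.6 28.89681674999007 0.34732676650618405
2.4 28.89681674989387 0.3473258622604984
3.2 28.896816749914557 0.3473261941918733
4.0 28.896816750088355 6.630509389907406
4.8 28.896816749890796 6.6305109102188124
5.6 28.896816749890142 6.630511007596371
cam [-0.16 -0.03  1.06 -1.44  0.02 -0.36  0.16  0.03  0.41  1.6   0.75  0.59]
head [ 519.37 -253.53] 27.403597213034626 mat [509.98 239.18] 3.8014401179793875
pin ang deg 379.900296750307 +- 4.464369100543721 pin [ 524.08 -251.82] sd head 1.404485197738557 1.307600088437517
washer,spacer,bush [478.37 148.02 468.16 236.67 467.51 317.82]
[ 0.4  0.2  1.6  0.1  0.7 -0.1  0.4  0.3 -0.4  1.8  1.6  0.5 -0.3  0.5
  1.4 -0.7  0.1 -0.9  0.8  0.5  1.5 -1.1  0.7 -0.6  0.1 -0.8  0.3 -0.7
 -0.2 -0.3 -3.3  1.1  0.5  0.7 -1.   0.1  1.1  0.5 -1.  -0.5 -0.8  1.3
 -0.4  0.1  0.2 -0.4 -2.7  0.1 -0.3 -0.5  0.5 -0.2 -1.7 -2.4]
```

```bash
python3 - <<'E'
import numpy as np
d=np.array([23.,52])
for k in range(8):
    y=np.radians(-76.38+9.55*k);print([round(d[0]*np.cos(y)+d[1]*np.sin(y),1),round(d[0]*np.sin(y)-d[1]*np.cos(y),1),0])
E
```

```text
[np.float64(-45.1), np.float64(-34.6), 0]
[np.float64(-38.8), np.float64(-41.6), 0]
[np.float64(-31.3), np.float64(-47.5), 0]
[np.float64(-23.0), np.float64(-52.0), 0]
[np.float64(-14.1), np.float64(-55.1), 0]
[np.float64(-4.7), np.float64(-56.7), 0]
[np.float64(4.7), np.float64(-56.7), 0]
[np.float64(14.1), np.float64(-55.1), 0]
```

```bash
python3 -m handwheel '{"delta_pos": [[-45,-34.6,0],[-38.8,-41.6,0],[-31.3,-47.5,0],[-23,-52,0],[-14,-55,0],[-4.7,-56.7,0],[4.7,-56.7,0],[14,-55,0]], "rotation": [[0,0,-0.1667],[0,0,-0.1667],[0,0,-0.1667],[0,0,-0.1667],[0,0,-0.1667],[0,0,-0.1667],[0,0,-0.1667],[0,0,-0.1667]], "claw": [-0.2,-0.2,-0.2,-0.2,-0.2,-0.2,-0.2,-0.2]}'
```

```text
time: 1.2
tool_pos: [0.3138, -0.117, 0.1675]
ee_rot: [3.141, -0.001, 0.005]
wrist_force: [0.4, -0.8, -1.2]
width: 0.0562
```

```bash
python3 -m handwheel '{"delta_pos": [[22,-50.6,14],[22,-50.6,14],[22,-50.6,14],[22,-50.6,14],[22,-50.6,14],[22,-50.6,14],[22,-50.6,14],[0,0,0]], "rotation": [[0,0,0.005],[0,0,0],[0,0,0],[0,0,0],[0,0,0],[0,0,0],[0,0,0],[0,0,0]], "claw": [-0.2,-0.2,-0.2,-0.2,-0.2,-0.2,-0.2,-0.2]}'
python3 - <<'E'
from h import *
o=robot.get_obs();print(o["tool_pos"],o["ee_rot"],o["time"])
for n in("scene","top"):
    s=robot.snapshot(n);cv2.imwrite(f"pics/{n}1.png",crop(s["color"][:,:,::-1],*((300,180,160,140,5) if n=="scene" else (130,230,130,110,5))))
E
```

```text
time: 2.2
tool_pos: [0.4678, 0.2372, 0.0666]
ee_rot: [3.14, 0.005, -0.0]
wrist_force: [-0.7, -0.0, -0.7]
width: 0.0565
[0.46784943 0.23717311 0.06660583] [ 3.14027338e+00  4.77464784e-03 -1.59184331e-04] 2.2
```

View pics/scene1.png

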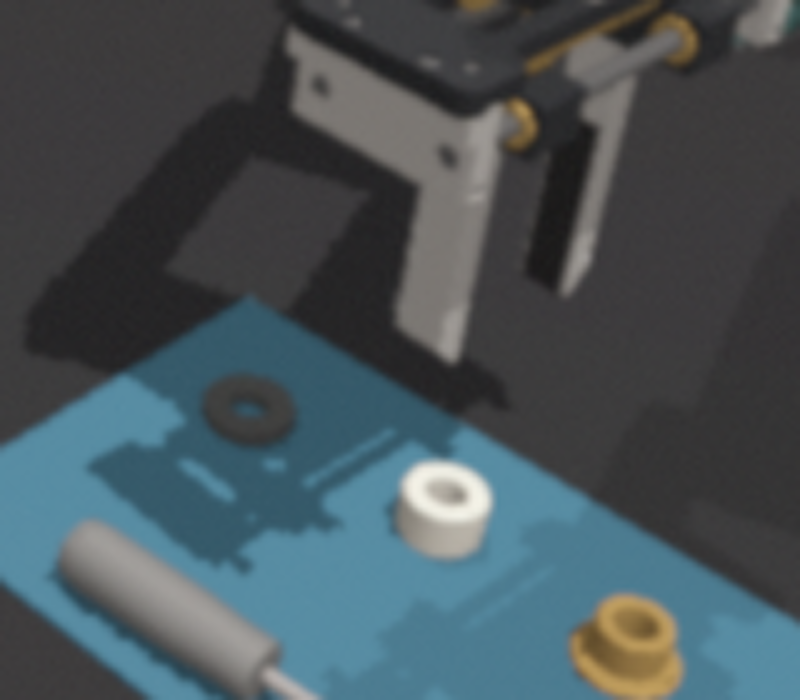

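View pics/top1.png

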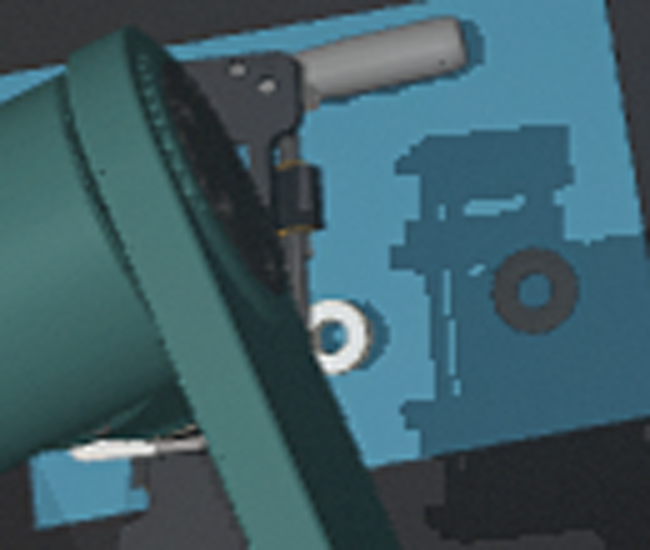

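```bash
python3 - <<'E' | tail -3
from fit import *
v=np.load("fit.npy");c2=cc(cs,v[6:12])
for x in (-.028-.006,-.028,.028,.034,): 
  q=[]
  for yy in(-.008,.008): q+=list((proj([[.4678+x,.2372+yy,.0666]],c2)[0]-[300,180]+.5)*5-.5)
  print(x,np.round(q))
E
```

```text
-0.028 [500. 360. 536. 382.]
0.028 [400. 420. 436. 445.]
0.034 [389. 427. 425. 452.]
```

```bash
python3 - <<'E' | tail -8
from fit import *
v=np.load("fit.npy");c2=cc(cs,v[6:12])
s=d["scene"]["color"][:,:,::-1]; cv2.imwrite("pics/g0.png",crop(s,230,0,100,90,7))
y=-1.333
for x in (-.047,.047): print("init",proj([[.1295+x*np.cos(y),-.534+x*np.sin(y),.1663]],c2))
n=robot.snapshot("scene");cv2.imwrite("pics/sc2.png",crop(n["color"][:,:,::-1],230,60,250,200,3)); print(robot.get_obs()["tool_pos"])
cv2.imwrite("pics/tp2.png",robot.snapshot("top")["color"][:,:,::-1])
E
```

```text
washer,spacer,bush [478.37 148.02 468.16 236.67 467.51 317.82]
[ 0.4  0.2  1.6  0.1  0.7 -0.1  0.4  0.3 -0.4  1.8  1.6  0.5 -0.3  0.5
  1.4 -0.7  0.1 -0.9  0.8  0.5  1.5 -1.1  0.7 -0.6  0.1 -0.8  0.3 -0.7
 -0.2 -0.3 -3.3  1.1  0.5  0.7 -1.   0.1  1.1  0.5 -1.  -0.5 -0.8  1.3
 -0.4  0.1  0.2 -0.4 -2.7  0.1 -0.3 -0.5  0.5 -0.2 -1.7 -2.4]
init [[290.49  80.67]]
init [[268.7   75.72]]
[0.47 0.23 0.07]
```

View pics/g0.png

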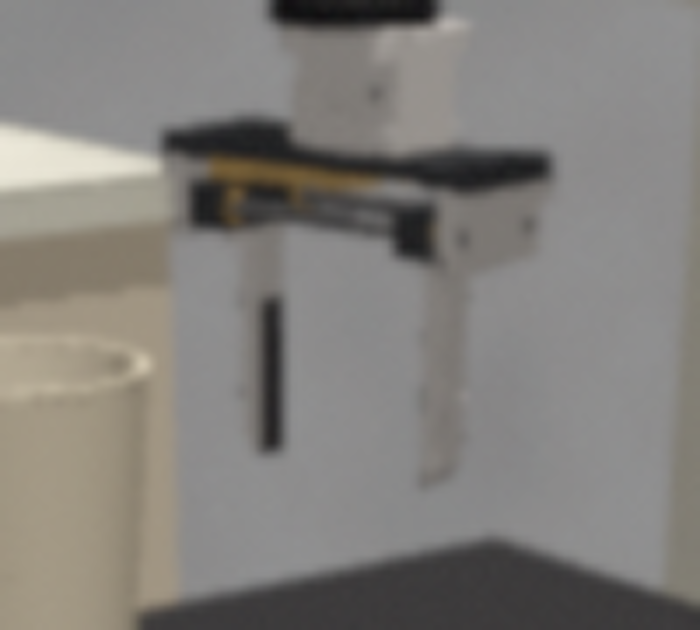

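View pics/sc2.png

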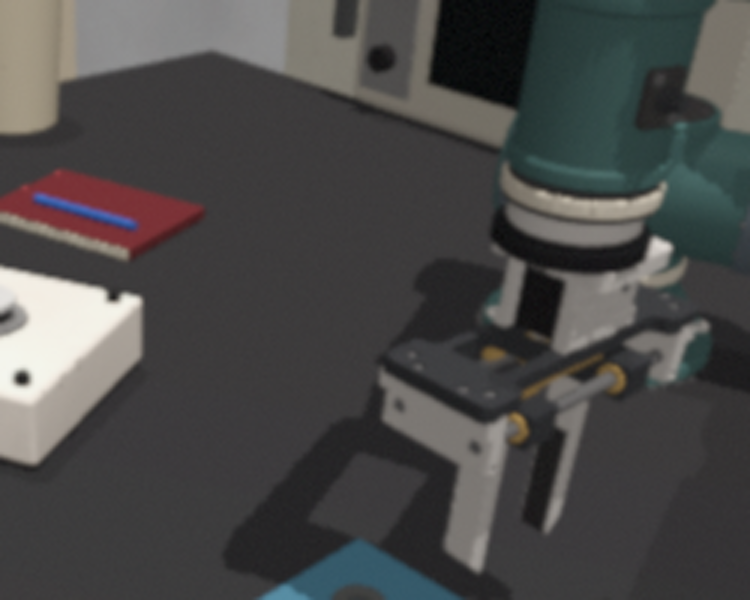

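View pics/tp2.png

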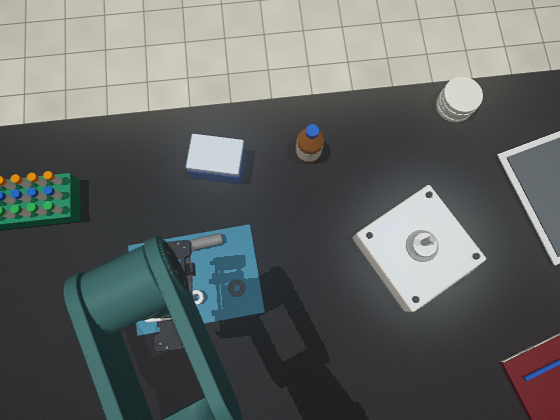

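```bash
python3 - <<'E' | tail -12
from fit import *
v=np.load("fit.npy");c2=cc(cs,v[6:12]);c1=cc(ct,v[:6])
print("plate corner top", [ (z,unproj([[189.5,241]],z,c1)[0]*1000) for z in (.12,.18,.22)])
# scene plate right/near corner (crop sc2 k3 off 230,60)
for U in ((380,365),(490,410),(710,320),(480,565),(548,530)):
    u=(np.array(U)+.5)/3-.5+[230,60]; print(U,[(z,(unproj([u],z,c2)[0]*1000).round()) for z in (.067,.11,.165,.21)])
E
```

```text
pin ang deg 379.900296750307 +- 4.464369100543721 pin [ 524.08 -251.82] sd head 1.404485197738557 1.307600088437517
washer,spacer,bush [478.37 148.02 468.16 236.67 467.51 317.82]
[ 0.4  0.2  1.6  0.1  0.7 -0.1  0.4  0.3 -0.4  1.8  1.6  0.5 -0.3  0.5
  1.4 -0.7  0.1 -0.9  0.8  0.5  1.5 -1.1  0.7 -0.6  0.1 -0.8  0.3 -0.7
 -0.2 -0.3 -3.3  1.1  0.5  0.7 -1.   0.1  1.1  0.5 -1.  -0.5 -0.8  1.3
 -0.4  0.1  0.2 -0.4 -2.7  0.1 -0.3 -0.5  0.5 -0.2 -1.7 -2.4]
plate corner top [(0.12, array([574.4 , 223.65, 120.  ])), (0.18, array([564.  , 212.51, 180.  ])), (0.22, array([557.08, 205.08, 220.  ]))]
(380, 365) [(0.067, array([308.,  -1.,  67.])), (0.11, array([369.,  49., 110.])), (0.165, array([448., 113., 165.])), (0.21, array([512., 165., 210.]))]
(490, 410) [(0.067, array([293.,  96.,  67.])), (0.11, array([355., 137., 110.])), (0.165, array([436., 190., 165.])), (0.21, array([502., 232., 210.]))]
(710, 320) [(0.067, array([ 20., 114.,  67.])), (0.11, array([109., 154., 110.])), (0.165, array([222., 204., 165.])), (0.21, array([314., 245., 210.]))]
(480, 565) [(0.067, array([447., 212.,  67.])), (0.11, array([495., 242., 110.])), (0.165, array([557., 280., 165.])), (0.21, array([608., 312., 210.]))]
(548, 530) [(0.067, array([383., 215.,  67.])), (0.11, array([437., 245., 110.])), (0.165, array([507., 283., 165.])), (0.21, array([564., 314., 210.]))]
```

```bash
python3 -m handwheel '{"delta_pos": [[0,0,5],[0,0,5],[0,0,5],[0,0,5],[0,0,0],[0,0,0],[0,0,0],[0,0,0]], "rotation": [[0,0,0],[0,0.005,0],[0,0,0],[0,0,0],[0,0,0],[0,0,0],[0,0,0],[0,0,0]], "claw": [1,1,1,1,1,1,1,1]}'
python3 - <<'E'
from h import *
o=robot.get_obs();print(o["tool_pos"],o["ee_rot"],o["time"])
for n in("scene",):
    s=robot.snapshot(n);cv2.imwrite(f"pics/{n}3.png",crop(s["color"][:,:,::-1],*((330,180,130,120,5) if n=="scene" else (130,230,130,110,5))))
    c=cam(s); q=((proj([o["tool_pos"],o["tool_pos"]+[0,0,.045]],c))-[330,180]+.5)*5-.5;print(q)
E
```

```text
time: 3.4
tool_pos: [0.469, 0.235, 0.0496]
ee_rot: [-3.142, -0.005, -0.004]
wrist_force: [-0.3, -0.8, 0.5]
width: 0.0007
[0.46895613 0.23500824 0.049624  ] [-3.14153712 -0.00531685 -0.00435768] 3.4
[[305.09750319 434.82339948]
 [326.64354043 338.14915844]]
```

View pics/scene3.png

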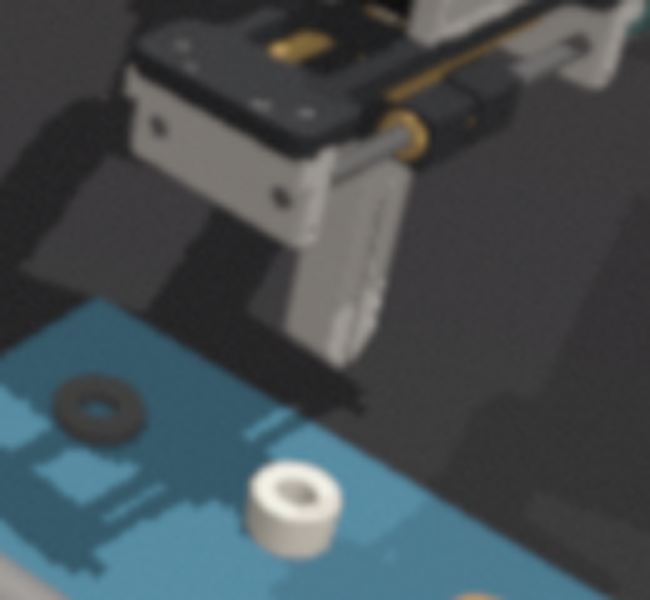

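```bash
python3 -m handwheel '{"delta_pos": [[0,0,0],[0,0,0],[0,0,14],[0,0,14],[0,0,14],[0,0,14],[0,0,14],[0,0,0]], "rotation": [[0,0,0],[0,0,0],[0,0,0],[0,0,0],[0,0,0],[0,0,0],[0,0,0],[0,0,0]], "claw": [-0.1,-0.1,-0.1,-0.1,-0.1,-0.1,-0.1,-0.1]}'
python3 - <<'E'
from h import *
o=robot.get_obs();print(o["tool_pos"],o["ee_rot"],o["time"])
for n in("scene",):
    s=robot.snapshot(n);cv2.imwrite(f"pics/{n}4.png",crop(s["color"][:,:,::-1],*((330,180,130,120,5) if n=="scene" else (130,230,130,110,5))))
o=robot.get_obs();print(o["tool_pos"],o["ee_rot"],o["time"])
E
```

```text
time: 4.45
tool_pos: [0.4679, 0.2344, -0.0224]
ee_rot: [3.14, -0.002, -0.004]
wrist_force: [0.2, -1.0, 0.3]
width: 0.0517
[ 0.46787138  0.2343881  -0.02236853] [ 3.14030138e+00 -1.81515897e-03 -4.43991808e-03] 4.45
[ 0.46871279  0.23470923 -0.02129704] [ 3.14102399 -0.00367622 -0.00439695] 4.5
```

View pics/scene4.png

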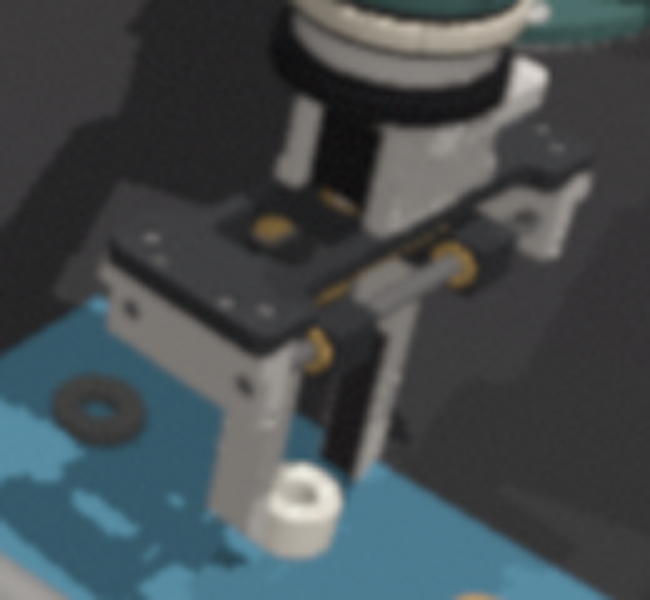

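```bash
python3 -m handwheel '{"delta_pos": [[0,-2,4],[0,0,4],[0,0,3],[0,0,0],[0,0,0],[0,0,0],[0,0,0],[0,0,0]], "rotation": [[0,0,-0.004],[0,0.003,0],[0,0,0],[0,0,0],[0,0,0],[0,0,0],[0,0,0],[0,0,0]], "claw": [-0.1,-0.1,-0.1,-0.1,1,1,1,1]}'
python3 - <<'E'
from h import *
o=robot.get_obs();print(o["tool_pos"],o["ee_rot"],o["time"])
for n in("scene",):
    s=robot.snapshot(n);cv2.imwrite(f"pics/{n}5.png",crop(s["color"][:,:,::-1],*((330,180,130,120,5) if n=="scene" else (130,230,130,110,5))))
o=robot.get_obs();print(o["tool_pos"],o["ee_rot"],o["time"])
E
```

```text
time: 5.5
tool_pos: [0.4694, 0.2369, -0.0314]
ee_rot: [3.142, -0.008, -0.0]
wrist_force: [-0.1, -1.0, 0.7]
width: 0.0316
[ 0.46943349  0.23692076 -0.03137535] [ 3.14157622e+00 -8.38838509e-03 -4.42385575e-04] 5.5
[ 0.46942974  0.23690373 -0.03138482] [ 3.14154261e+00 -8.38077175e-03 -3.94000922e-04] 5.55
```

View pics/scene5.png

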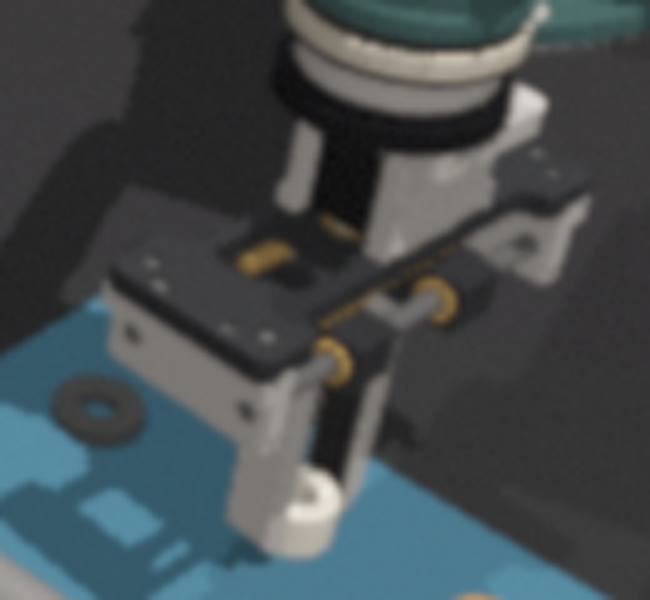

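```bash
python3 -m handwheel '{"delta_pos": [[0,0,-20],[0,0,-60],[7,20,-55],[10,58,-20],[10,60,0],[10,60,0],[10,60,0],[7.5,60,0]], "rotation": [[0,0,0],[0,-0.006,0],[0,0,0],[0,0,0],[0,0,0],[0,0,0],[0,0,0],[0,0,0]], "claw": [1,1,1,1,1,1,1,1]}'
python3 -m handwheel '{"delta_pos": [[0,60,0],[0,60,0],[0,30,0],[0,15,0],[0,5,0],[0,0,0],[0,0,0],[0,0,0]], "rotation": [[0,0,0],[0,0,0],[0,0,0],[0,0,0],[0,0,0],[0,0,0],[0,0,0],[0,0,0]], "claw": [1,1,1,1,1,1,1,1]}'
cat > look.py <<'E'
from h import *
import sys
n=sys.argv[1];A=[]
o=robot.get_obs();A.append(np.r_[o["tool_pos"]*1000,o["ee_rot"]*1000%6283.185])
s=robot.snapshot("scene");cv2.imwrite(f"pics/{n}s.png",crop(s["color"][:,:,::-1],185,90,80,90,6))
o=robot.get_obs();A.append(np.r_[o["tool_pos"]*1000,o["ee_rot"]*1000%6283.185])
s=robot.snapshot("top");cv2.imwrite(f"pics/{n}t.png",crop(s["color"][:,:,::-1],370,200,110,90,6))
o=robot.get_obs();A.append(np.r_[o["tool_pos"]*1000,o["ee_rot"]*1000%6283.185])
np.set_printoptions(precision=1,suppress=True);print(np.array(A),o["wrist_force"],o["time"],o["width"])
E
python3 look.py a
```

```text
time: 6.55
tool_pos: [0.5229, -0.083, 0.1236]
ee_rot: [3.142, -0.003, -0.0]
wrist_force: [0.7, 0.1, -0.3]
width: 0.0315
time: 7.55
tool_pos: [0.523, -0.2502, 0.1238]
ee_rot: [3.141, -0.002, 0.001]
wrist_force: [-0.5, -0.0, 0.5]
width: 0.0318
[[ 523.  -250.2  123.8 3141.5 6280.9    1. ]
 [ 522.9 -250.3  123.8 3141.5 6281.     0.8]
 [ 522.9 -250.5  123.7 3141.4 6281.     0.6]] [ 0.2  0.2 -0.8] 7.65 0.031541106785917504
```

View pics/as.png

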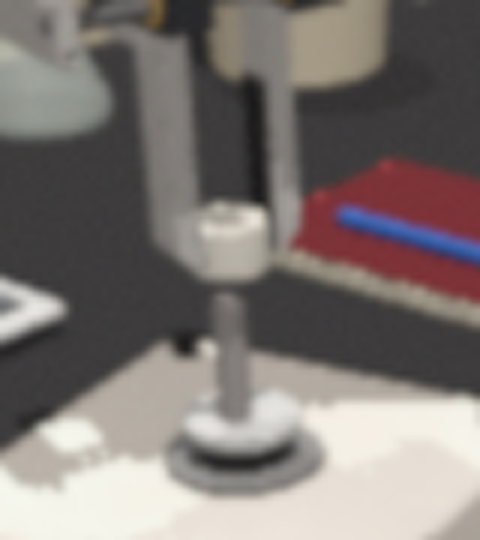

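View pics/at.png

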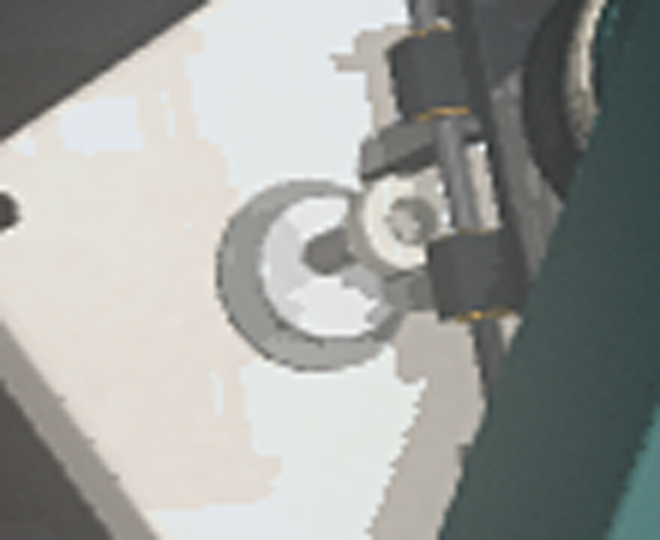

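```bash
cat > ov2.py <<'E'
import sys
from fit import *
v=np.load("fit.npy");c2=cc(cs,v[6:12]);c1=cc(ct,v[:6])
def draw(n,part,pin,zb,out,rad=.016,H=.02):
    a=cv2.imread(f"pics/{n}s.png");b=cv2.imread(f"pics/{n}t.png")
    for im,c,o in((a,c2,(185,90)),(b,c1,(370,200))):
        for Pt,col in((circ(*part,zb,rad),(0,0,255)),(circ(*part,zb+H,rad),(0,0,255)),(circ(*part,zb+H,.0077),(0,0,255)),(circ(*pin,.142,.0058),(0,200,0)),(circ(*pin,.09,.007),(255,0,0)),(circ(*pin,zb+H,.0005),(0,255,0)),(circ(*v[12:14],.09,.025),(255,0,255))):
            q=(proj(Pt,c)-o+.5)*6-.5
            cv2.polylines(im,[np.round(q*8).astype(int)],True,col,1,cv2.LINE_AA,3)
    A=cv2.resize(a[90:470,100:360],None,fx=1.45,fy=1.45);B=cv2.resize(b[130:400,200:480],None,fx=1.4,fy=1.4)
    h=max(A.shape[0],B.shape[0]);im=np.zeros((h,A.shape[1]+B.shape[1],3),np.uint8);im[:A.shape[0],:A.shape[1]]=A;im[:B.shape[0],A.shape[1]:]=B
    cv2.imwrite(out,im);print(im.shape)
E
python3 -c "
from ov2 import *
draw('a',(.5229,-.2503),(.5241,-.2518),.157,'pics/ova.png')">/dev/null
```

```text
(no output)
```

View pics/ova.png

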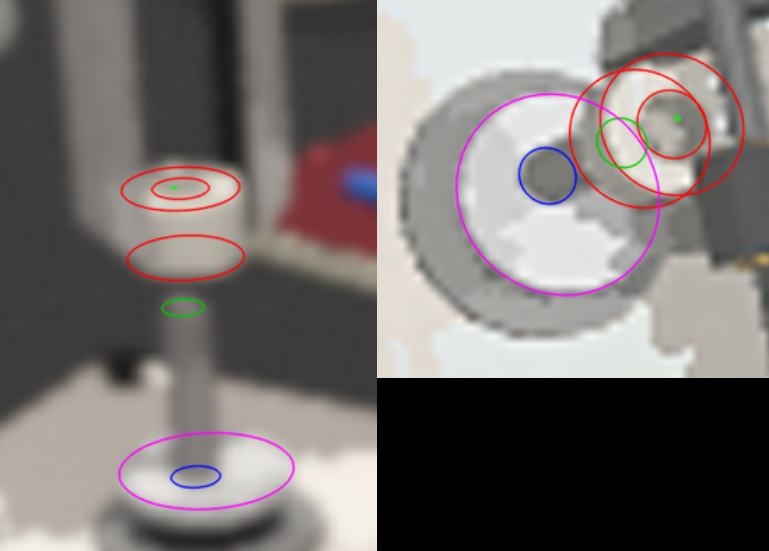

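```bash
python3 -m handwheel '{"delta_pos": [[1.2,1.5,0],[0,0,6],[0,0,5],[0,0,2],[0,0,1.5],[0,0,1.5],[0,0,1],[0,0,0]], "rotation": [[0,0,0],[0,-0.002,0],[0,0,0],[0,0,0],[0,0,0],[0,0,0],[0,0,0],[0,0,0]], "claw": [1,1,1,1,1,1,1,1]}'; python3 look.py b
```

```text
time: 8.65
tool_pos: [0.5241, -0.2525, 0.1068]
ee_rot: [3.142, -0.0, -0.0]
wrist_force: [0.4, 0.5, 0.5]
width: 0.0318
[[ 524.1 -252.5  106.8 3141.5 6282.7 6282.9]
 [ 524.1 -252.6  106.8 3141.5 6282.7 6282.8]
 [ 524.1 -252.5  106.8 3141.5 6282.8 6282.8]] [0.1 0.  0. ] 8.75 0.031813529713862206
```

View pics/bs.png

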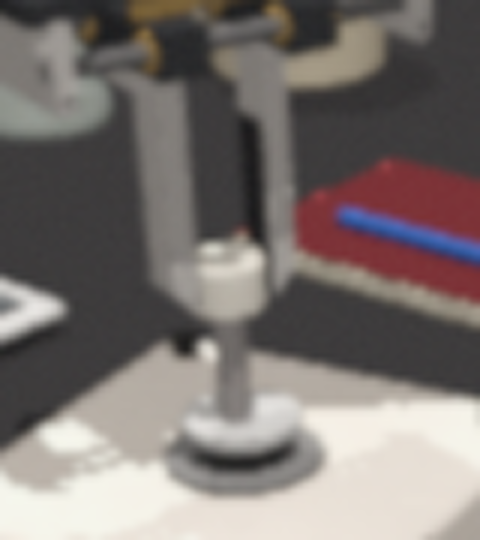

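View pics/bt.png

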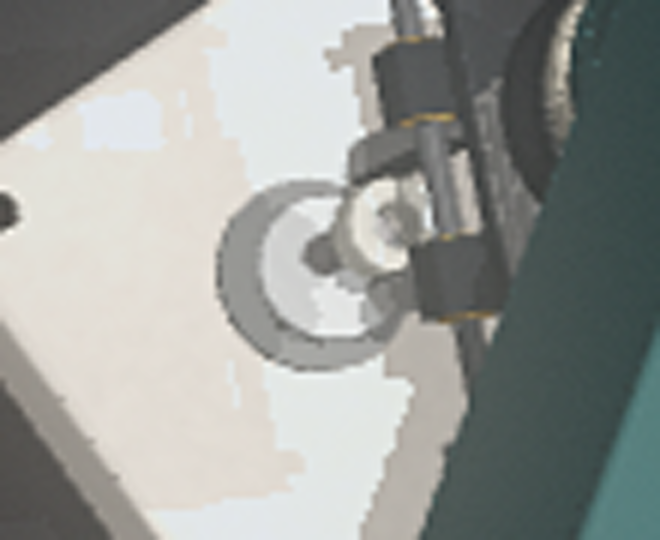

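```bash
python3 -m handwheel '{"delta_pos": [[0,0,0.7],[0,0,0.7],[0,0,0.7],[0,0,0.7],[0,0,0.7],[0,0,0.7],[0,0,0.7],[0,0,0]], "rotation": [[0,0,0],[0,0,0],[0,0,0],[0,0,0],[0,0,0],[0,0,0],[0,0,0],[0,0,0]], "claw": [1,1,1,1,1,1,1,1]}'; python3 look.py c
```

```text
time: 9.75
tool_pos: [0.5241, -0.2524, 0.1017]
ee_rot: [-3.141, -0.0, -0.0]
wrist_force: [1.8, 2.8, 1.0]
width: 0.0317
[[ 524.1 -252.4  101.7 3141.9 6282.9 6282.9]
 [ 524.1 -252.4  101.7 3141.8 6282.9 6282.9]
 [ 524.1 -252.4  101.7 3141.8 6282.9 6282.9]] [1.6 2.7 0.3] 9.85 0.03197734582984842
```

```bash
python3 -m handwheel '{"delta_pos": [[0.4,-0.6,0],[0,0,1],[0,0,1],[0,0,1],[0,0,1],[0,0,1],[0,0,1],[0,0,0]], "rotation": [[0,0,0],[0,0,0],[0,0,0],[0,0,0],[0,0,0],[0,0,0],[0,0,0],[0,0,0]], "claw": [1,1,1,1,1,1,1,1]}'; python3 look.py d
```

```text
time: 10.85
tool_pos: [0.5242, -0.2521, 0.0954]
ee_rot: [3.141, 0.0, -0.0]
wrist_force: [0.2, 0.6, -0.5]
width: 0.0319
[[ 524.2 -252.1   95.4 3141.5    0.4 6282.7]
 [ 524.2 -252.1   95.5 3141.4    0.4 6282.7]
 [ 524.2 -252.1   95.5 3141.5    0.5 6282.7]] [ 0.2  0.9 -0.6] 10.95 0.03145465501089463
```

View pics/ds.png

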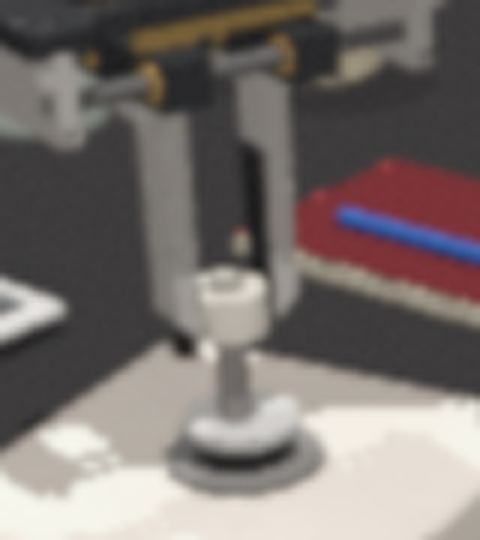

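```bash
python3 -m handwheel '{"delta_pos": [[0,-0.2,2],[0,0,2.5],[0,0,2.5],[0,0,2.5],[0,0,2.5],[0,0,2.5],[0,0,2.5],[0,0,0]], "rotation": [[0,0,0],[0,0,0],[0,0,0],[0,0,0],[0,0,0],[0,0,0],[0,0,0],[0,0,0]], "claw": [1,1,1,1,1,1,1,1]}'
```

```text
time: 11.95
tool_pos: [0.5242, -0.2517, 0.0784]
ee_rot: [-3.141, 0.0, -0.0]
wrist_force: [0.1, 0.1, -0.7]
width: 0.0317
```

```bash
python3 -m handwheel '{"delta_pos": [[0,0,3],[0,0,3],[0,0,3],[0,0,3],[0,0,3],[0,0,3],[0,0,1.5],[0,0,0]], "rotation": [[0,0,0],[0,0,0],[0,0,0],[0,0,0],[0,0,0],[0,0,0],[0,0,0],[0,0,0]], "claw": [1,1,1,1,1,1,1,1]}'; python3 look.py e
```

```text
time: 12.95
tool_pos: [0.5243, -0.2518, 0.059]
ee_rot: [-3.142, 0.0, -0.0]
wrist_force: [0.4, 0.7, 0.0]
width: 0.0316
[[ 524.3 -251.8   59.  3141.6    0.3 6282.8]
 [ 524.4 -251.8   59.2 3141.5 6283.2 6282.8]
 [ 524.4 -251.9   59.3 3141.3 6283.  6282.8]] [ 0.   0.3 -0.6] 13.05 0.03157379481867476
```

View pics/es.png

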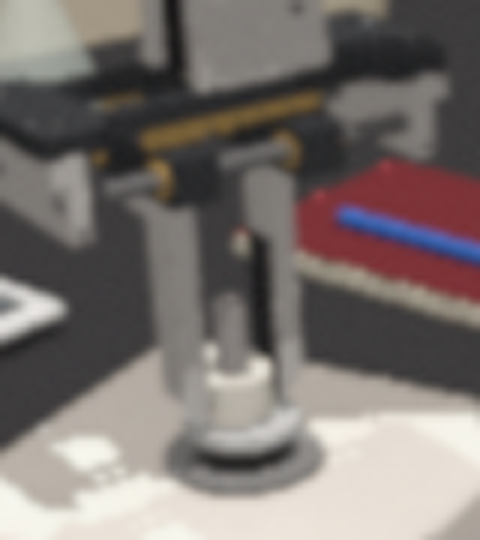

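```bash
python3 -m handwheel '{"delta_pos": [[0,0,0.6],[0,0,0.6],[0,0,0.6],[0,0,0.6],[0,0,0.6],[0,0,0],[0,0,0],[0,0,0]], "rotation": [[0,0,0],[0,0,0],[0,0,0],[0,0,0],[0,0,0],[0,0,0],[0,0,0],[0,0,0]], "claw": [1,1,1,1,1,1,1,1]}'; python3 look.py f
```

```text
time: 14.05
tool_pos: [0.5244, -0.2518, 0.0567]
ee_rot: [3.141, -0.0, -0.0]
wrist_force: [-2.3, 0.8, 4.4]
width: 0.0318
[[ 524.4 -251.8   56.7 3141.3 6282.9 6282.8]
 [ 524.4 -251.8   56.6 3141.3 6282.9 6282.8]
 [ 524.4 -251.9   56.6 3141.3 6283.  6282.8]] [-1.8  0.6  3.9] 14.15 0.031422617886496855
```

```bash
python3 -m handwheel '{"delta_pos": [[0,0,0],[0,0,0],[0,0,0],[0,0,-10],[0,0,-25],[0,0,-30],[0,-30,-5],[-6,-58,0]], "rotation": [[0,0,0],[0,0,0],[0,0,0],[0,0,0],[0,0,0],[0,0,0],[0,0,0],[0,0,0]], "claw": [-0.15,-0.15,-0.15,-0.15,-0.15,-0.15,-0.15,-0.15]}'; python3 look.py g
```

```text
time: 15.15
tool_pos: [0.5195, -0.1646, 0.1279]
ee_rot: [3.14, -0.003, -0.004]
wrist_force: [0.5, 1.0, 0.3]
width: 0.054
[[ 519.5 -164.6  127.9 3140.  6280.  6279.5]
 [ 518.1 -156.2  127.7 3147.3 6281.7    3.4]
 [ 518.5 -159.6  127.6 3143.2 6281.6    4.5]] [ 0.7 -0.8  0. ] 15.25 0.05443153522749607
```

View pics/gs.png

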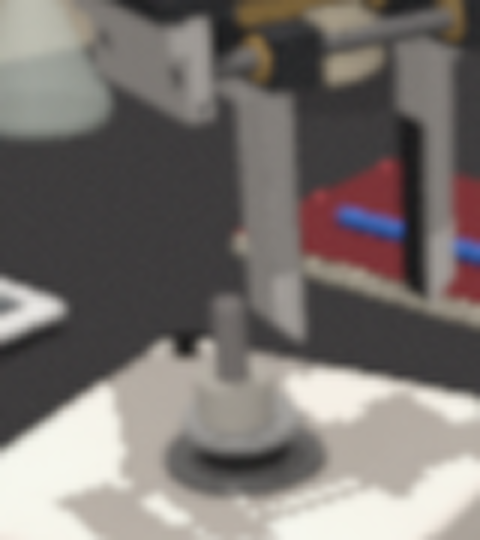

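View pics/gt.png

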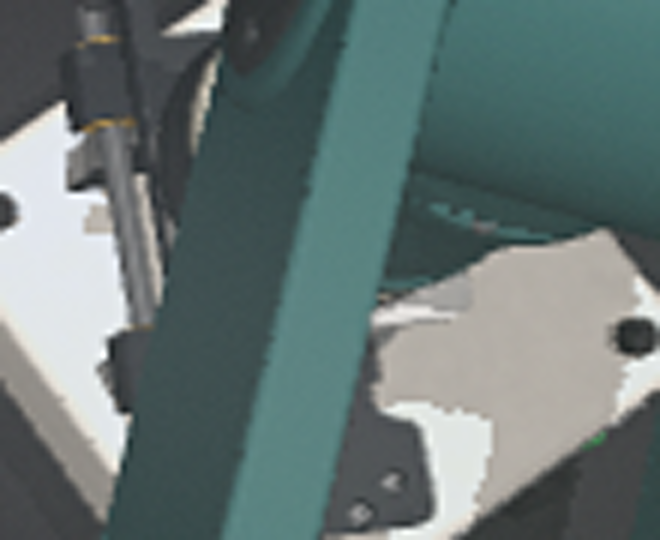

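```bash
python3 -m handwheel '{"delta_pos": [[-6.7,-52,0],[-6.7,-52,18],[-6.7,-52,25],[-6.7,-52,25],[-6.7,-52,25],[-6.5,-51,25],[0,0,0],[0,0,0]], "rotation": [[0,0,0],[0,0,0],[0,0,0],[0,0,0],[0,0,0],[0,0,0],[0,0,0],[0,0,0]], "claw": [-0.15,-0.15,-0.15,-0.15,-0.15,-0.15,-0.15,-0.15]}'
cat > lookm.py <<'E'
from h import *
import sys
n=sys.argv[1];o=robot.get_obs();print(o["tool_pos"]*1000,o["ee_rot"]*1000)
s=robot.snapshot("scene");cv2.imwrite(f"pics/{n}.png",crop(s["color"][:,:,::-1],310,190,150,130,5))
o=robot.get_obs();print(o["tool_pos"]*1000,o["ee_rot"]*1000,o["wrist_force"],o["time"],o["width"])
E
python3 lookm.py h1
```

```text
time: 16.25
tool_pos: [0.4794, 0.1467, 0.0089]
ee_rot: [3.141, -0.001, -0.0]
wrist_force: [-0.1, -1.2, 0.3]
width: 0.0543
[479.4031462  146.70694144   8.88658893] [ 3.14085319e+03 -1.33173438e+00 -5.84839470e-03]
[479.84544384 146.30519235   9.28037465] [ 3.14117436e+03 -2.19151896e+00 -1.28469041e+00] [ 0.4290801  -0.58945664 -0.83185788] 16.3 0.05365496749245451
```

View pics/h1.png

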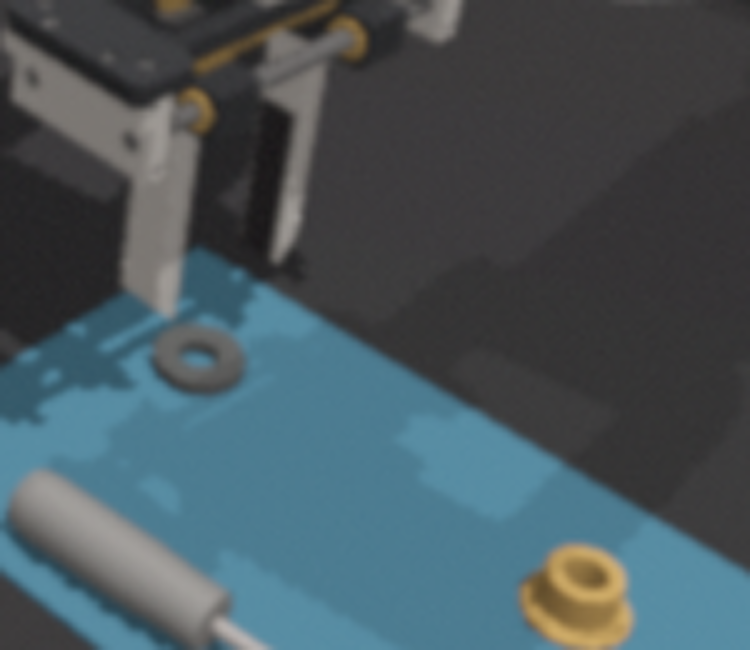

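```bash
python3 - <<'E' | tail -4
from fit import *
v=np.load("fit.npy");c2=cc(cs,v[6:12])
for U in ((175,318),(122,285),(283,264)):
    u=(np.array(U)+.5)/5-.5+[310,190]; print(U,[(z,(unproj([u],z,c2)[0]*1000).round(1)[:2]) for z in (.045,.05,.055,.06)])
E
```

```text
-0.4  0.1  0.2 -0.4 -2.7  0.1 -0.3 -0.5  0.5 -0.2 -1.7 -2.4]
(175, 318) [(0.045, array([503.9, 154.2])), (0.05, array([508.6, 158.2])), (0.055, array([513.4, 162.1])), (0.06, array([518.2, 166. ]))]
(122, 285) [(0.045, array([505.9, 127.4])), (0.05, array([510.7, 131.6])), (0.055, array([515.4, 135.9])), (0.06, array([520.2, 140.1]))]
(283, 264) [(0.045, array([445.2, 156.5])), (0.05, array([450.6, 160.4])), (0.055, array([456. , 164.3])), (0.06, array([461.4, 168.2]))]
```

```bash
python3 -m handwheel '{"delta_pos": [[-1.2,-1.8,12],[0,0,12],[0,0,12],[0,0,4],[0,0,2],[0,0,2],[0,0,1],[0,0,0]], "rotation": [[0,0,0],[0,-0.002,0],[0,0,0],[0,0,0],[0,0,0],[0,0,0],[0,0,0],[0,0,0]], "claw": [-0.15,-0.15,-0.15,-0.15,-0.15,-0.15,-0.15,-0.15]}'
python3 lookm.py h2
```

```text
time: 17.3
tool_pos: [0.4777, 0.1491, -0.0357]
ee_rot: [3.142, 0.001, -0.0]
wrist_force: [-2.9, -0.8, 5.2]
width: 0.0539
[477.69240045 149.08792848 -35.73829027] [ 3.14154219e+03  1.02895858e+00 -2.73091575e-01]
[477.74380131 149.10385131 -35.73078108] [ 3.14157660e+03  9.15322590e-01 -2.47551559e-01] [-2.14986521 -0.20102502  5.62722871] 17.35 0.054035662259077195
```

View pics/h2.png

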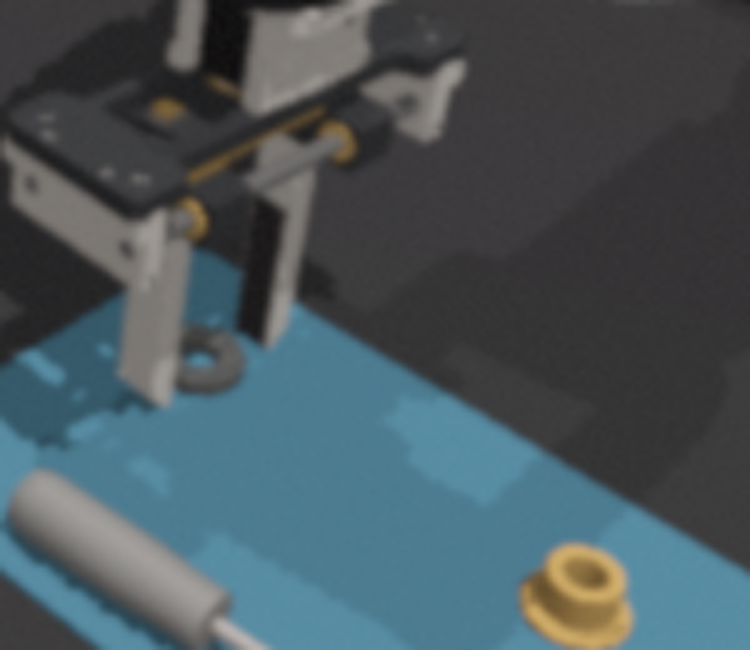

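```bash
python3 -m handwheel '{"delta_pos": [[0,0,-3],[0,0.7,0],[0,0,0],[0,0,0],[0,0,0],[0,0,0],[0,0,0],[0,0,0]], "rotation": [[0,0,0],[0,0,0],[0,0,0],[0,0,0],[0,0,0],[0,0,0],[0,0,0],[0,0,0]], "claw": [-0.15,-0.15,-0.15,1,1,1,1,1]}'
python3 lookm.py h3
```

```text
time: 18.35
tool_pos: [0.4772, 0.1483, -0.034]
ee_rot: [3.141, 0.002, -0.0]
wrist_force: [0.1, -0.4, -0.6]
width: 0.037
[477.15161593 148.27152264 -33.9693807 ] [ 3.14144123e+03  2.31699036e+00 -3.79782937e-01]
[477.18567193 148.29492755 -33.90949306] [ 3.14145178e+03  2.22371643e+00 -3.51464672e-01] [-0.19433958 -0.3986782  -0.44801791] 18.4 0.036869293276946366
```

View pics/h3.png

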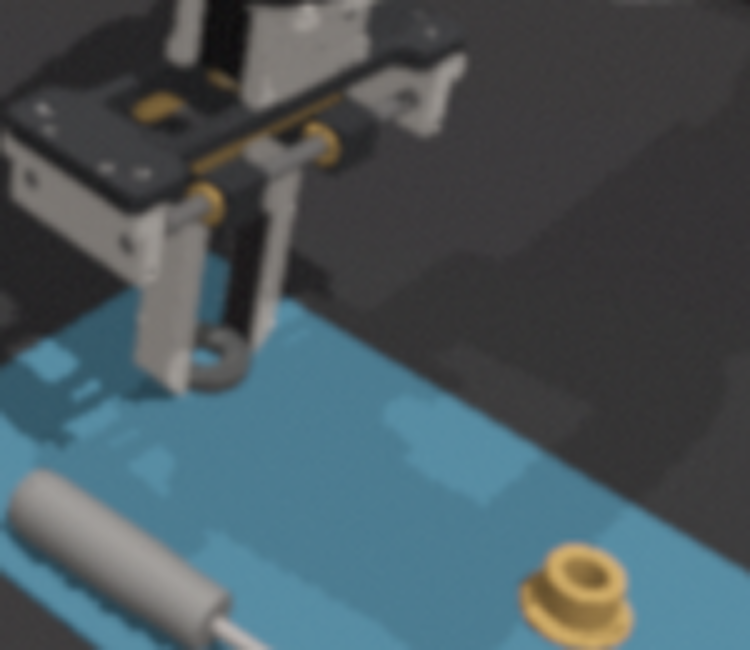

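```bash
python3 -m handwheel '{"delta_pos": [[0,0,-15],[0,0,-60],[5,20,-60],[9,58,-20],[9,60,0],[9,60,0],[9,60,0],[6.2,60,0]], "rotation": [[0,0,0],[0,0.002,0],[0,0,0],[0,0,0],[0,0,0],[0,0,0],[0,0,0],[0,0,0]], "claw": [1,1,1,1,1,1,1,1]}'
python3 -m handwheel '{"delta_pos": [[0,50,0],[0,22,0],[0,8,0],[0,2.2,0],[0,0,0],[0,0,0],[0,0,0],[0,0,0]], "rotation": [[0,0,0],[0,0,0],[0,0,0],[0,0,0],[0,0,0],[0,0,0],[0,0,0],[0,0,0]], "claw": [1,1,1,1,1,1,1,1]}'
python3 look.py i
```

```text
time: 19.4
tool_pos: [0.5249, -0.1715, 0.1218]
ee_rot: [3.141, -0.002, -0.0]
wrist_force: [0.3, -0.4, -0.2]
width: 0.0366
time: 20.4
tool_pos: [0.5245, -0.2512, 0.1204]
ee_rot: [3.142, -0.0, 0.0]
wrist_force: [-0.5, 0.0, -1.1]
width: 0.0366
[[ 524.5 -251.2  120.4 3141.5 6283.2    0.1]
 [ 524.4 -251.4  120.3 3141.5    0.  6283.1]
 [ 524.5 -251.5  120.3 3141.5 6283.1 6283. ]] [-0.2  0.1 -0.2] 20.5 0.03669682657971142
```

View pics/is.png

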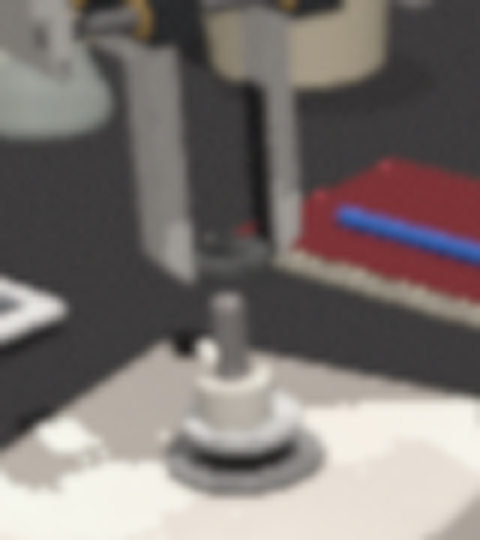

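View pics/it.png

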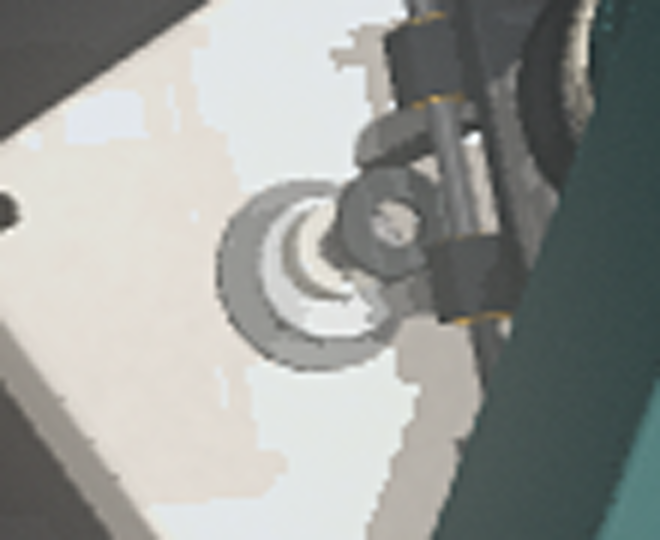

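```bash
python3 -c "
from ov2 import *
draw('i',(.5244,-.2515),(.5244,-.2519),.1563,'pics/ovi.png',.019,.008)">/dev/null
```

```text
(no output)
```

View pics/ovi.png

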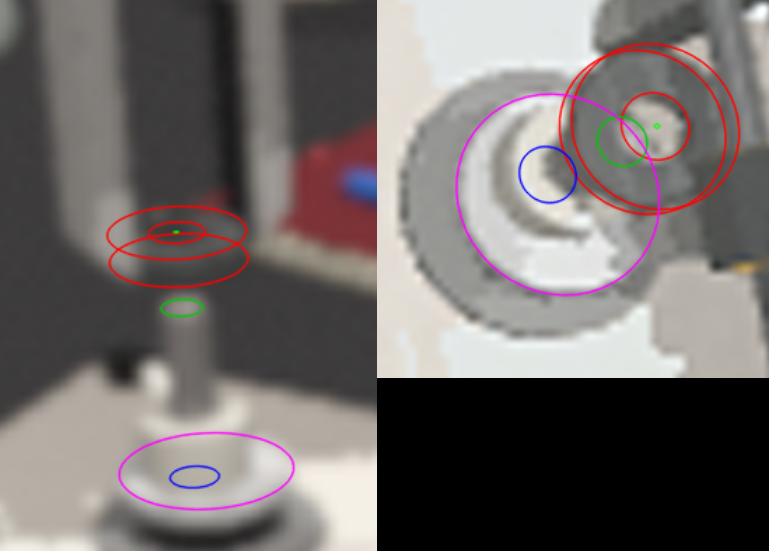

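```bash
python3 -m handwheel '{"delta_pos": [[0,0.2,6],[0,0,5],[0,0,2],[0,0,1],[0,0,1],[0,0,1],[0,0,1],[0,0,1]], "rotation": [[0,0,0],[0,0,0],[0,0,0],[0,0,0],[0,0,0],[0,0,0],[0,0,0],[0,0,0]], "claw": [1,1,1,1,1,1,1,1]}'; python3 -c "
from bench import robot;o=robot.get_obs();print(o['tool_pos'],o['wrist_force'])"
```

```text
time: 21.5
tool_pos: [0.5245, -0.2518, 0.1023]
ee_rot: [3.141, -0.0, -0.0]
wrist_force: [0.7, 0.3, -1.1]
width: 0.0363
[ 0.52445677 -0.25183557  0.10229607] [ 0.74841536  0.31086997 -1.06348427]
```

```bash
python3 -m handwheel '{"delta_pos": [[0,0,1],[0,0,1],[0,0,1],[0,0,1],[0,0,1.5],[0,0,1.5],[0,0,1.5],[0,0,0]], "rotation": [[0,0,0],[0,0,0],[0,0,0],[0,0,0],[0,0,0],[0,0,0],[0,0,0],[0,0,0]], "claw": [1,1,1,1,1,1,1,1]}'
```

```text
time: 22.5
tool_pos: [0.5243, -0.2517, 0.0936]
ee_rot: [-3.141, 0.0, -0.0]
wrist_force: [0.6, -0.5, -1.3]
width: 0.0365
```

```bash
python3 -m handwheel '{"delta_pos": [[0,0,2.5],[0,0,2.5],[0,0,2.5],[0,0,2.5],[0,0,2.5],[0,0,2.5],[0,0,1.5],[0,0,0]], "rotation": [[0,0,0],[0,0,0],[0,0,0],[0,0,0],[0,0,0],[0,0,0],[0,0,0],[0,0,0]], "claw": [1,1,1,1,1,1,1,1]}'; python3 look.py j
```

```text
time: 23.5
tool_pos: [0.5243, -0.2518, 0.0771]
ee_rot: [-3.142, 0.0, -0.0]
wrist_force: [-0.5, 0.5, -1.2]
width: 0.0364
[[ 524.3 -251.8   77.1 3141.7    0.3 6282.8]
 [ 524.4 -251.8   77.3 3141.5 6283.1 6282.8]
 [ 524.5 -251.8   77.4 3141.4 6283.  6282.8]] [-0.5  0.9 -0.4] 23.6 0.03654921207609017
```

View pics/js.png

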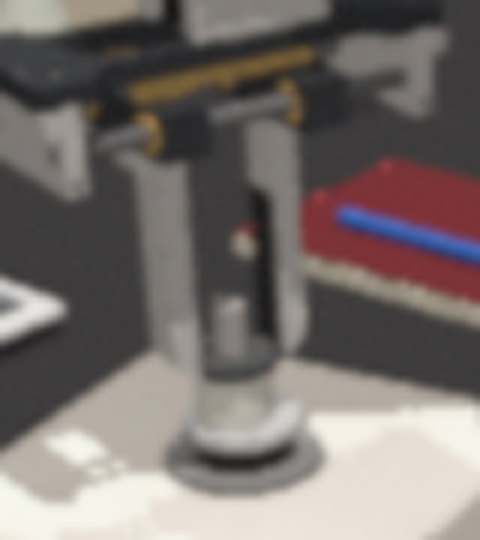

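Bottom ≈113.3; 3.3 mm to go.

```bash
python3 -m handwheel '{"delta_pos": [[0,0,0.7],[0,0,0.7],[0,0,0.7],[0,0,0.7],[0,0,0.6],[0,0,0.4],[0,0,0],[0,0,0]], "rotation": [[0,0,0],[0,0,0],[0,0,0],[0,0,0],[0,0,0],[0,0,0],[0,0,0],[0,0,0]], "claw": [1,1,1,1,1,1,1,1]}'
```

```text
time: 24.6
tool_pos: [0.5244, -0.2519, 0.074]
ee_rot: [3.141, -0.0, -0.0]
wrist_force: [-1.2, 0.8, 3.6]
width: 0.0364
```

```bash
python3 -m handwheel '{"delta_pos": [[0,0,0],[0,0,0],[0,0,0],[0,0,-10],[0,0,-25],[0,-10,-15],[-3,-40,0],[-6,-58,0]], "rotation": [[0,0,0],[0,0,0],[0,0,0],[0,0,0],[0,0,0],[0,0,0],[0,0,0],[0,0,0]], "claw": [-0.15,-0.15,-0.15,-0.15,-0.15,-0.15,-0.15,-0.15]}'; python3 look.py k
```

```text
time: 25.6
tool_pos: [0.5157, -0.1432, 0.1242]
ee_rot: [3.141, -0.001, -0.003]
wrist_force: [-0.0, 1.0, 0.3]
width: 0.0544
[[ 515.7 -143.2  124.2 3141.3 6281.8 6280.5]
 [ 514.6 -135.1  124.4 3148.  6282.9    4.3]
 [ 515.2 -138.7  124.4 3143.7 6282.3    5.4]] [ 0.  -0.6 -0.3] 25.7 0.054257249006700606
```

View pics/ks.png

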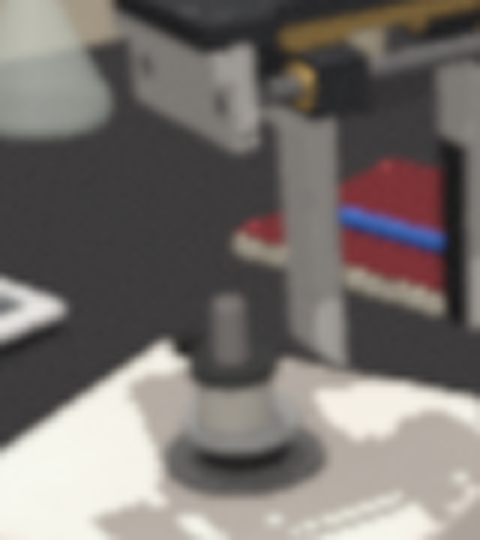

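```bash
python3 -m handwheel '{"delta_pos": [[-6,-57.7,0],[-6,-57.7,10],[-6,-57.7,20],[-6,-57.7,20],[-6,-57.7,20],[-6,-57.7,20],[-6,-57.7,15],[-5.6,-57.6,5]], "rotation": [[0,0,0],[0,0,0],[0,0,0],[0,0,0],[0,0,0],[0,0,0],[0,0,0],[0,0,0]], "claw": [-0.15,-0.15,-0.15,-0.15,-0.15,-0.15,-0.15,-0.15]}'
python3 -m handwheel '{"delta_pos": [[0,0,5],[0,0,5],[0,0,5],[0,0,3],[0,0,0],[0,0,0],[0,0,0],[0,0,0]], "rotation": [[0,0,0],[0,0,0],[0,0,0],[0,0,0],[0,0,0],[0,0,0],[0,0,0],[0,0,0]], "claw": [-0.15,-0.15,-0.15,-0.15,-0.15,-0.15,-0.15,-0.15]}'
sed -i 's/310,190,150,130/340,170,130,130/' lookm.py; python3 lookm.py l1
```

```text
time: 26.7
tool_pos: [0.4674, 0.319, 0.0125]
ee_rot: [3.14, 0.001, -0.0]
wrist_force: [1.1, -0.4, -0.9]
width: 0.0541
time: 27.7
tool_pos: [0.4681, 0.3178, -0.0044]
ee_rot: [-3.142, -0.0, -0.0]
wrist_force: [-0.2, 0.1, -0.3]
width: 0.054
[468.12405186 317.78359494  -4.38207343] [-3.14152838e+03 -2.60116289e-01 -3.35722662e-01]
[468.11796278 317.78364402  -4.41906053] [ 3.14157373e+03 -2.41380167e-01 -2.84719724e-01] [ 0.74083486 -0.16912006  0.15904617] 27.75 0.054130366638199416
```

View pics/l1.png

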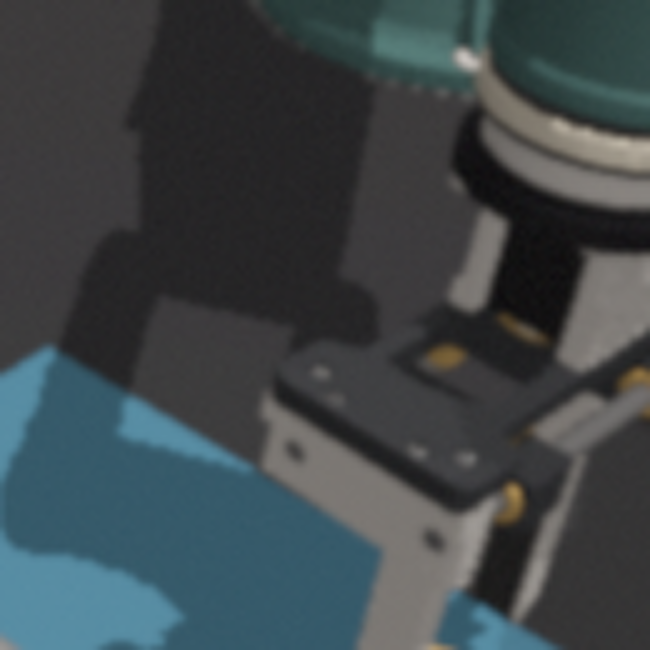

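```bash
python3 -m handwheel '{"delta_pos": [[-0.3,0,8],[0,0,8],[0,0,7],[0,0,0],[0,0,0],[0,0,0],[0,0,0],[0,0,0]], "rotation": [[0,0,0],[0,0,0],[0,0,0],[0,0,0],[0,0,0],[0,0,0],[0,0,0],[0,0,0]], "claw": [-0.15,-0.15,-0.15,-0.15,1,1,1,1]}'
sed -i 's/340,170,130,130/350,220,130,110/' lookm.py; python3 lookm.py l2
```

```text
time: 28.75
tool_pos: [0.4681, 0.3178, -0.0272]
ee_rot: [-3.141, -0.001, -0.0]
wrist_force: [-0.0, -0.2, 0.1]
width: 0.0258
[468.09914167 317.83931741 -27.16895512] [-3.14131566e+03 -8.44618678e-01 -4.30386581e-01]
[468.05244981 317.83050598 -27.20502982] [-3.14136403e+03 -7.15403952e-01 -3.60645787e-01] [0.16390951 0.12807897 0.94387235] 28.8 0.025361080451261515
```

View pics/l2.png

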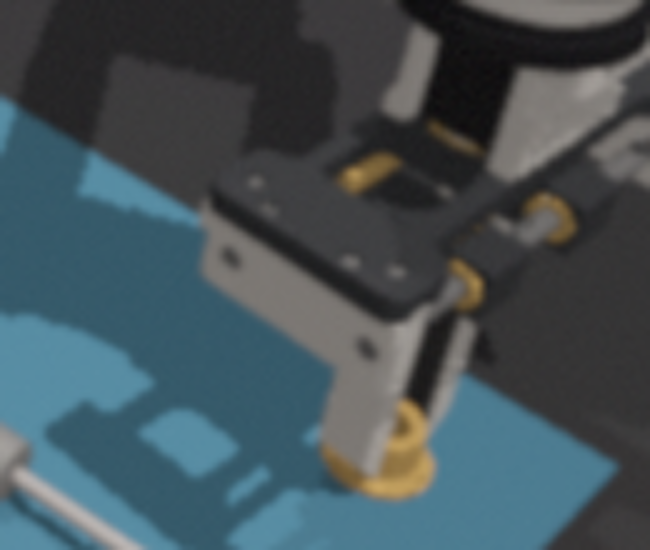

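```bash
python3 -m handwheel '{"delta_pos": [[0,0,-15],[0,0,-60],[5,20,-60],[8,58,-20],[8,60,0],[8,60,0],[8,60,0],[8,60,0]], "rotation": [[0,0,0],[0,0,0],[0,0,0],[0,0,0],[0,0,0],[0,0,0],[0,0,0],[0,0,0]], "claw": [1,1,1,1,1,1,1,1]}'
python3 -m handwheel '{"delta_pos": [[8,60,0],[8,60,0],[3.3,60,0],[0,40,0],[0,20,0],[0,8,0],[0,3.7,0],[0,0,0]], "rotation": [[0,0,0],[0,0,0],[0,0,0],[0,0,0],[0,0,0],[0,0,0],[0,0,0],[0,0,0]], "claw": [1,1,1,1,1,1,1,1]}'
python3 look.py n
```

```text
time: 29.8
tool_pos: [0.5127, -0.0018, 0.1279]
ee_rot: [3.141, -0.002, -0.0]
wrist_force: [1.6, -0.4, -1.2]
width: 0.0256
time: 30.8
tool_pos: [0.532, -0.2505, 0.1268]
ee_rot: [-3.141, -0.0, 0.001]
wrist_force: [-0.4, -0.1, -0.8]
width: 0.0257
[[ 532.  -250.5  126.8 3141.9 6283.     1.1]
 [ 532.  -250.5  126.8 3141.8 6283.     1.2]
 [ 532.  -250.5  126.8 3141.7 6283.1    1.2]] [-0.3  0.  -0.8] 30.9 0.025342520084267066
```

```bash
python3 -c "
from ov2 import *
draw('n',(.5244,-.2519),(.5244,-.2519),.157,'pics/ovn.png',.0135,.02)">/dev/null
```

```text
(no output)
```

View pics/ovn.png

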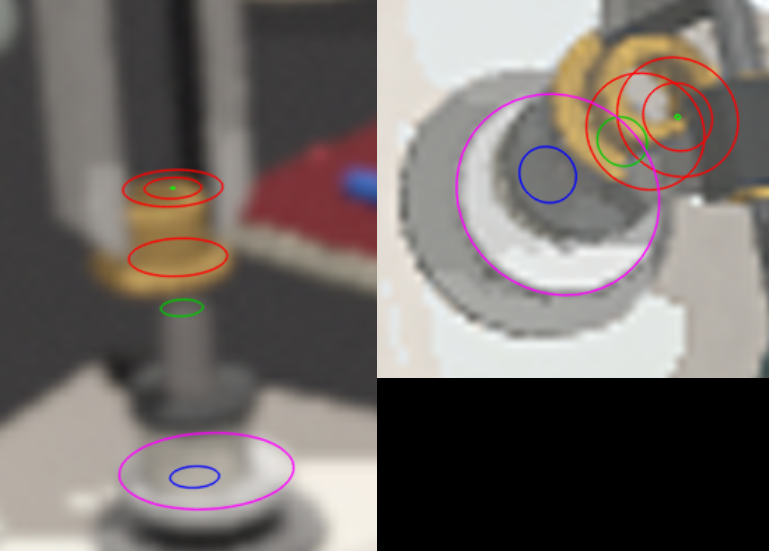

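View pics/ns.png

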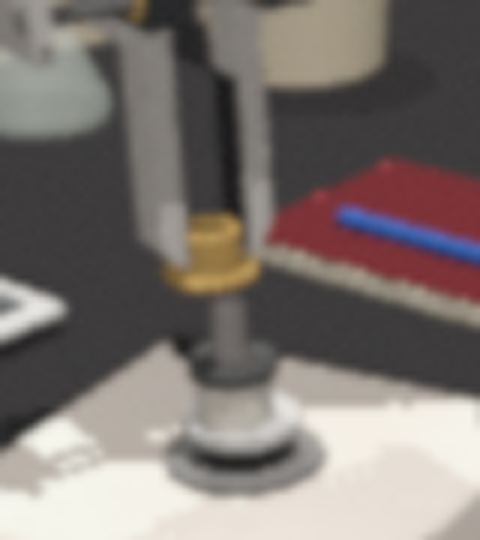

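```bash
python3 -c "
from ov2 import *
draw('n',(.532,-.2505),(.5244,-.2519),.156,'pics/ovn2.png',.0135,.02)">/dev/null
```

```text
(no output)
```

View pics/ovn2.png

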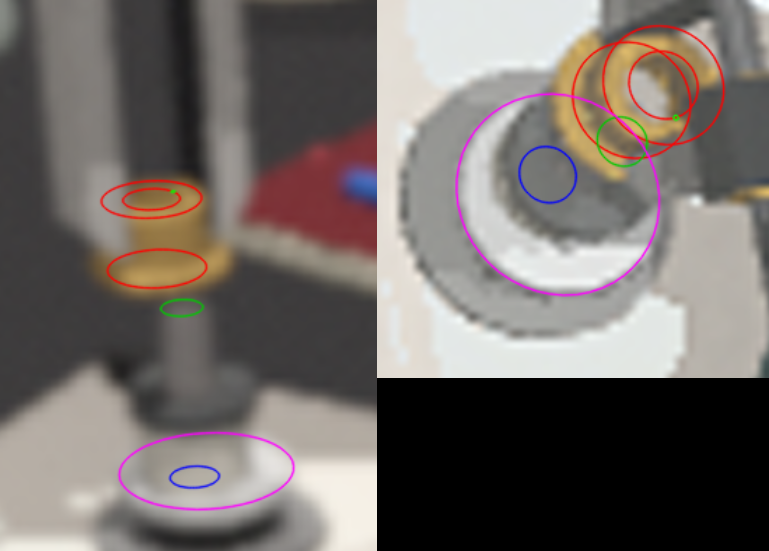

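```bash
python3 -m handwheel '{"delta_pos": [[-4,1.4,0],[-3,0.6,0],[0,0,0],[0,0,0],[0,0,0],[0,0,0],[0,0,0],[0,0,0]], "rotation": [[0,0,0],[0,0,0],[0,0,0],[0,0,0],[0,0,0],[0,0,0],[0,0,0],[0,0,0]], "claw": [1,1,1,1,1,1,1,1]}'
python3 look.py o;python3 -c "
from ov2 import *
from bench import robot
p=robot.get_obs()['tool_pos']
draw('o',p[:2],(.5244,-.2519),.156,'pics/ovo.png',.0135,.02)">/dev/null
```

```text
time: 31.9
tool_pos: [0.5248, -0.2537, 0.1266]
ee_rot: [3.141, -0.0, -0.0]
wrist_force: [1.2, -0.4, -1.1]
width: 0.0256
[[ 524.8 -253.7  126.6 3141.5 6283.2 6282.8]
 [ 524.8 -253.7  126.6 3141.5    0.  6282.8]
 [ 524.8 -253.7  126.6 3141.5 6283.2 6282.8]] [-0.6 -0.2  0.3] 32.0 0.02566862525405172
```

View pics/ovo.png

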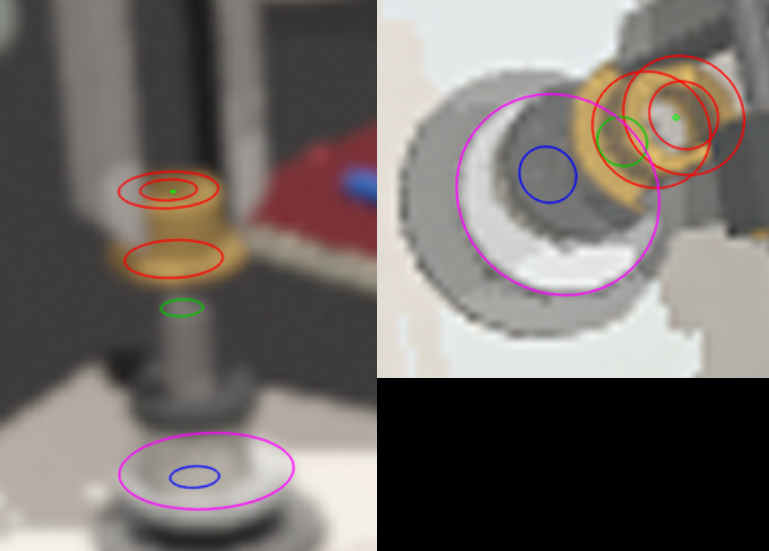

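View pics/ot.png

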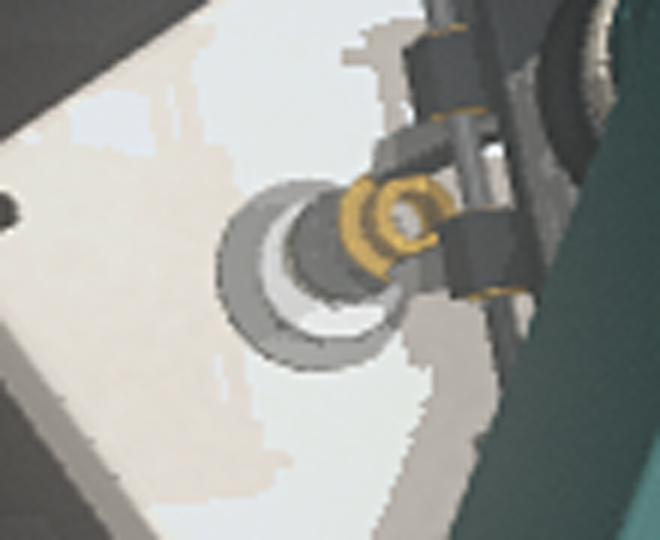

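View pics/os.png

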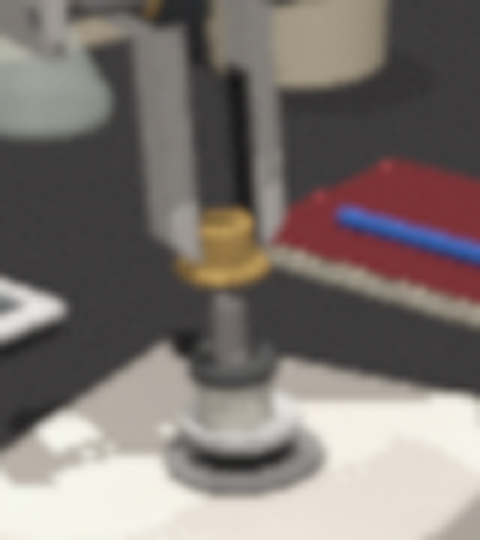

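```bash
python3 -c "
from ov2 import *
b=cv2.imread('pics/ot.png')
pt=(.5244,-.2519)
def m(p,z): return np.array([ (proj([[*p,z]],c1)[0]-[370,200]+.5)*6-.5])[0]
print(m(pt,.1758),m((.5248,-.2537),.1758))
B=b[150:310,310:500].copy();k=4
B=cv2.resize(B,None,fx=k,fy=k,interpolation=cv2.INTER_CUBIC);R=B.copy()
for z,r in((.1758,.0135),(.1758,.0077),(.1598,.019)):
  q=((proj(circ(*pt,z,r),c1)-[370,200]+.5)*6-.5+[-2.3,2.2]-[310,150])*k
  cv2.polylines(B,[np.round(q*8).astype(int)],True,(0,0,255),1,cv2.LINE_AA,3)
cv2.imwrite('pics/zo.png',B[:600])
" | tail -1
```

```text
[412.84 213.66] [418.25 211.78]
```

View pics/zo.png

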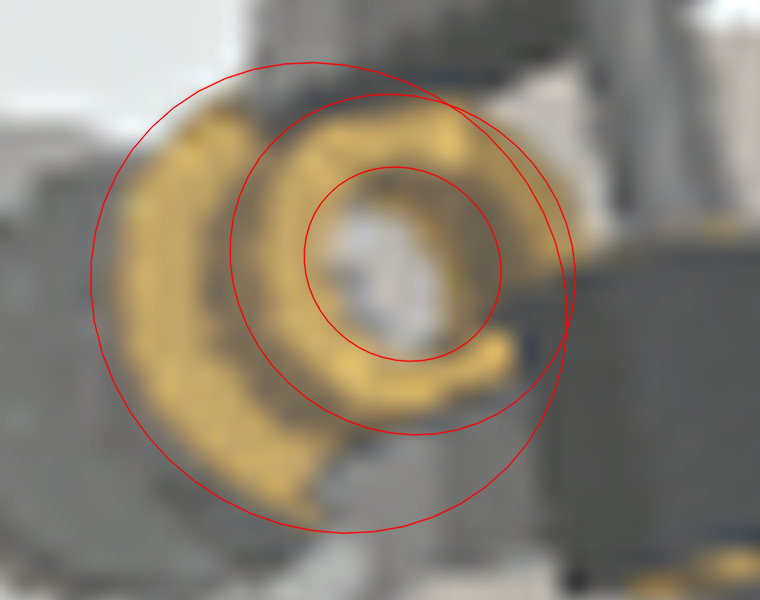

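```bash
python3 -m handwheel '{"delta_pos": [[-0.3,-0.7,5],[0,0,5],[0,0,2],[0,0,1],[0,0,1],[0,0,1],[0,0,1],[0,0,1]], "rotation": [[0,0,0],[0,0,0],[0,0,0],[0,0,0],[0,0,0],[0,0,0],[0,0,0],[0,0,0]], "claw": [1,1,1,1,1,1,1,1]}'; python3 look.py p
```

```text
time: 33.0
tool_pos: [0.5245, -0.253, 0.1096]
ee_rot: [3.141, -0.0, -0.0]
wrist_force: [0.4, -0.3, -1.4]
width: 0.0255
[[ 524.5 -253.   109.6 3141.5 6283.2 6282.8]
 [ 524.4 -253.   109.4 3141.6    0.2 6282.8]
 [ 524.4 -253.   109.4 3141.6    0.2 6282.8]] [ 0.2 -0.5 -1.1] 33.1 0.02547249766991682
```

Bottom ≈138.6, no force. Continue.

```bash
python3 -m handwheel '{"delta_pos": [[0,0,0.8],[0,0,0.8],[0,0,0.8],[0,0,0.8],[0,0,0.8],[0,0,0.8],[0,0,0.8],[0,0,0]], "rotation": [[0,0,0],[0,0,0],[0,0,0],[0,0,0],[0,0,0],[0,0,0],[0,0,0],[0,0,0]], "claw": [1,1,1,1,1,1,1,1]}'; python3 look.py q
```

```text
time: 34.1
tool_pos: [0.5244, -0.253, 0.1039]
ee_rot: [-3.142, 0.0, -0.0]
wrist_force: [0.3, 0.5, -0.5]
width: 0.0252
[[ 524.4 -253.   103.9 3141.6    0.2 6282.8]
 [ 524.4 -253.   104.  3141.5    0.  6282.8]
 [ 524.5 -253.   104.  3141.5 6283.2 6282.8]] [-0.3  0.8 -0.6] 34.2 0.025163553877123882
```

View pics/qs.png

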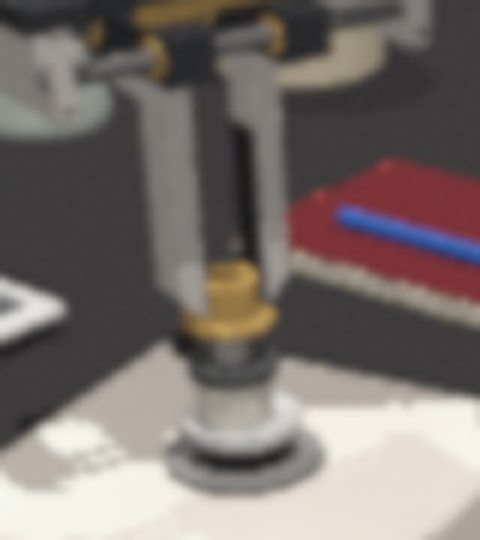

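```bash
python3 -m handwheel '{"delta_pos": [[0,0,1.5],[0,0,2],[0,0,2],[0,0,2],[0,0,2],[0,0,2],[0,0,1],[0,0,0]], "rotation": [[0,0,0],[0,0,0],[0,0,0],[0,0,0],[0,0,0],[0,0,0],[0,0,0],[0,0,0]], "claw": [1,1,1,1,1,1,1,1]}'; python3 look.py r
```

```text
time: 35.2
tool_pos: [0.5244, -0.253, 0.0914]
ee_rot: [-3.142, 0.0, -0.0]
wrist_force: [0.6, -0.1, 0.2]
width: 0.0256
[[ 524.4 -253.    91.4 3141.6    0.2 6282.8]
 [ 524.5 -253.    91.5 3141.5 6283.2 6282.8]
 [ 524.5 -253.    91.6 3141.4 6283.  6282.8]] [ 0.3  0.4 -1.6] 35.3 0.025827016821556654
```

```bash
python3 -m handwheel '{"delta_pos": [[0,0,0.6],[0,0,0.6],[0,0,0.6],[0,0,0.6],[0,0,0.5],[0,0,0.4],[0,0,0],[0,0,0]], "rotation": [[0,0,0],[0,0,0],[0,0,0],[0,0,0],[0,0,0],[0,0,0],[0,0,0],[0,0,0]], "claw": [1,1,1,1,1,1,1,1]}'; python3 look.py s
```

```text
time: 36.3
tool_pos: [0.5245, -0.2531, 0.0887]
ee_rot: [3.141, -0.0, -0.0]
wrist_force: [-1.2, 0.4, 3.7]
width: 0.0257
[[ 524.5 -253.1   88.7 3141.2 6282.8 6282.8]
 [ 524.5 -253.1   88.6 3141.3 6282.8 6282.8]
 [ 524.5 -253.    88.6 3141.3 6282.9 6282.8]] [-1.1  0.5  2.7] 36.4 0.025472937557615333
```

View pics/ss.png

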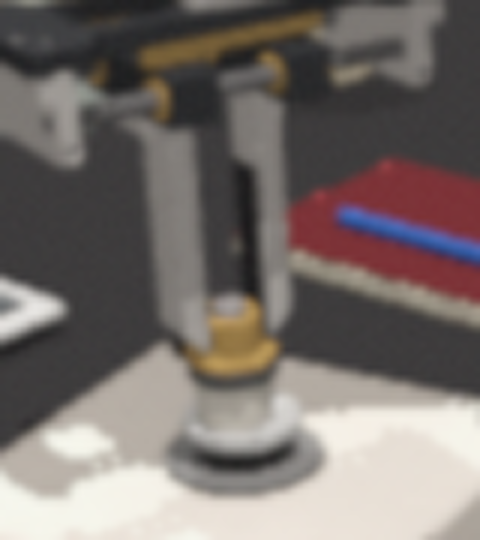

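Seated: contact ≈3.5 N at bottom ≈117.9 mm, pin tip visible in the bore. Release, rise, back away.

```bash
python3 -m handwheel '{"delta_pos": [[0,0,0],[0,0,0],[0,0,0],[0,0,-10],[0,0,-25],[0,-10,-15],[0,-30,-10],[0,-40,0]], "rotation": [[0,0,0],[0,0,0],[0,0,0],[0,0,0],[0,0,0],[0,0,0],[0,0,0],[0,0,0]], "claw": [-0.15,-0.15,-0.15,-0.15,-0.15,-0.15,-0.15,-0.15]}'
python3 -m handwheel '{"delta_pos": [[0,-50,0],[0,-50,0],[0,-30,0],[0,0,0],[0,0,0],[0,0,0],[0,0,0],[0,0,0]], "rotation": [[0,0,0],[0,0,0],[0,0,0],[0,0,0],[0,0,0],[0,0,0],[0,0,0],[0,0,0]], "claw": [-0.15,-0.15,-0.15,-0.15,-0.15,-0.15,-0.15,-0.15]}'
python3 look.py u
```

```text
time: 37.4
tool_pos: [0.5252, -0.1725, 0.15]
ee_rot: [3.141, -0.003, -0.002]
wrist_force: [0.9, -0.2, 0.1]
width: 0.0538
time: 38.4
tool_pos: [0.5245, -0.0436, 0.1481]
ee_rot: [3.142, 0.0, -0.001]
wrist_force: [0.6, -0.1, 0.9]
width: 0.054
[[ 524.5  -43.6  148.1 3141.5    0.2 6281.7]
 [ 524.5  -43.5  148.1 3141.5    0.2 6281.9]
 [ 524.5  -43.4  148.1 3141.5    0.1 6282.1]] [ 1.   0.3 -0.1] 38.5 0.05408115690665046
```

```bash
python3 -c "
from ov2 import *
draw('u',(.5244,-.2519),(.5244,-.2519),.118,'pics/ovu.png',.0135,.02)">/dev/null
```

```text
(no output)
```

View pics/us.png

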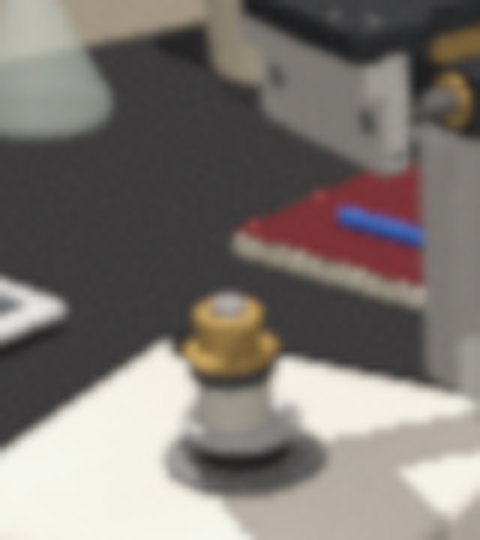

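View pics/ovu.png

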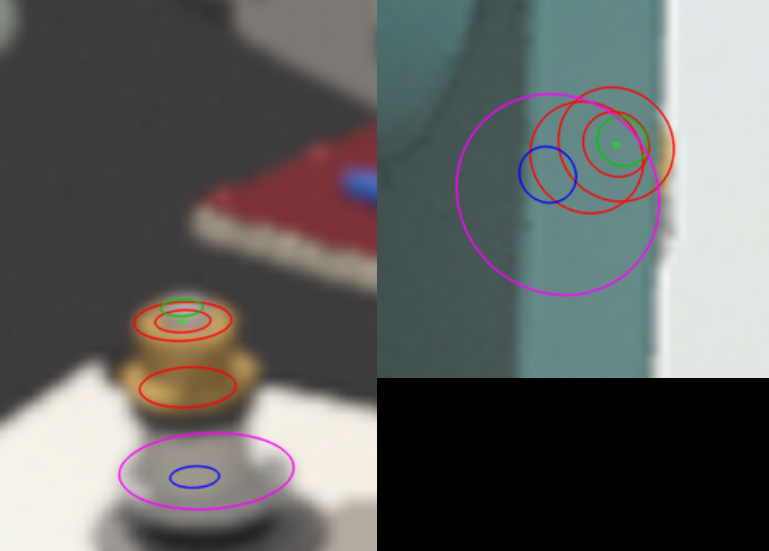

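The scene view shows the bushing level on the washer, with its top ring at about crop pixel (230, 305), where the model puts it. The pin tip shows in the bore, and the arm is clear of the stack. I'm handing the job in.

```bash
python3 -c "
from bench import robot
print(robot.close_job())"
```

```text
the job is handed in; nothing more can be done
None
```

The spacer, washer and bushing (flange down) are on the drive pin in that order. Each was pushed home and let go before I took the next. I handed the job in at about 38.5 s of the 72 s allowed; it reports no verdict.

**Last checks**
- **Seating heights:** each part met light contact (about 3.5 to 4.5 N) with its underside at about 90, 110 and 118 mm above the bench, matching the stacked heights of 0, 20 and 28 mm.
- **Forces:** readings taken at the end of each move stayed below about 6 N at the wrist. The largest on the head was about 5 N. I did not read forces during the moves.
- **Final picture:** the scene camera shows the stack level, with the pin's tip showing in the bushing's bore and the gripper clear. The arm blocked the top camera, so only one camera confirmed the finished stack.
- **Other objects:** I did not check the screwdriver, bottle and tip box for movement at the end. No move went near the bottle or tip box, and the screwdriver was still in place in the pictures taken while picking.

**What disagreed**
- **Gripper height:** the visible fingertips sat about 38 to 42 mm above the TCP height the state reports. I set heights from the pictures and the light mat contact while picking up the washer.
- **Transfer slip:** I overshot x by about 8 mm when carrying the bushing over, and corrected it above the pin before lowering.
- **Bushing position:** the two cameras differed by about 1 to 2 mm on where the bushing sat in the jaws. It threaded without measurable force anyway.

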